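# Load two label cassettes into the spring magazine of a desk label press

## Robot

A 7-joint arm with a two-finger parallel gripper is mounted at the origin on the work surface. World frame = base frame: x ahead of the robot, y to its left, z up, the work surface at z = 0. Lengths are in m, angles in rad, forces in N, time in s.
With the tool pointing down it reaches from about 0.4 to 0.875 m from the base axis. Payload 6.5 kg.
Tool frame: the origin (TCP) lies at the very end of the fingers, on their centre line; the grasp point (between the pads) lies 19 mm behind it; z points along the fingers, y is the direction in which the jaws open and shut (so a half turn about z gives the same grasp; the last joint's range is limited). The gripper opens to 88 mm and grips with 3 to 60 N. Pads are 18 mm wide; open, the fingers measure 123 mm over their backs; the gripper's body (75 mm by 187 mm) begins 45 mm behind the grasp point.
Start: joints at [1.199, 0.536, -0.004, 1.538, 0.003, 1.067, -0.071], TCP at [0.196, -0.62, 0.217] pointing down, gripper open.
Joint ranges: [-2.7, 2.7], [-0.37, 2.16], [-1.27, 1.26], [0.24, 2.4], [-1.31, 4.45], [0.19, 1.91], [-2.76, 2.76]. Speed limits (rad/s): [2.39, 2.39, 3.14, 3.14, 3.14, 3.14, 3.14].

## Interface

Orientations are given as a unit quaternion [w, x, y, z].
In Python, from workcell import readout, cams, job gives the robot as it stands.
- The arm moves only by the tool servo_tool, never from a script. Its argument "steps" is a list of rows, each an object with "linear": the shift along the tool's x, y, z in m, a list of three; "spin": the turn about the tool's z in rad. In form: [{"linear": [x, y, z], "spin": spin}, ...]. A call has exactly 8 rows; each row is the pose to reach, as a shift and turn from the pose measured when the call began, along the tool's axes at that moment; what a row does not reach only later rows make up. A row lasts 1/8 s, in which the tool goes at most 62.5 mm and 10.7 degrees, less where a joint would pass 70% of its speed; a pose out of reach is approached as far as the arm can. A call with a gripper value outside its range is refused whole. "hand" is the opening, from -1 (shut) to 1 (fully open), so that 0 is half open, set as the call begins (left out, the last holds). The fingers move at their own pace and stop on an object; "grip_force" is the grip in N (left out, the last holds). Time passes only in rows, so rows that repeat a pose let the fingers close, or fill a call up. It gives the time, the measured TCP pose, the force and the opening at its end, in the units of the state.
- readout.sense(): the state, without advancing time (a new reading comes with each control period).
- cams.read_camera(name): name is "scene" or "top"; returns a dict with "img" (384x512x3 uint8, red, green, blue), "fx", "fy", "cx", "cy" (pixels), "view" (4x4, takes a point from world to camera coordinates). Camera axes: x right, y down, z forward; pixel columns grow to the right and rows downward; lengths in m; the calibration is good to about 2 mm. A picture is of the moment at which its call begins. There is no depth.
- job.sign_off(): hands the job in, once; it reports no verdict.
The state is a dict: "time": time; "qpos": joint angles; "joint_vel": joint speeds; "joint_torque": joint torques, N m; "position": TCP position; "eef_rot": TCP orientation; "contact_force": force on the tool from outside, world axes, zero at the start; "ft_torque": the same for the moment, N m; "opening": opening from 0.0 (shut) to 1.0 (fully open).
Only numpy, scipy, OpenCV 4.12 (cv2) and the standard library are available. Lean on these libraries where they do the work, as an engineer would, in place of code of your own. Each camera call takes 0.05 s, during which the arm holds its last target.

## Task

Load the label press: push the blue cassette, flat and paper-label side up, down onto the spring-loaded lift plate of the sloping magazine until both yellow catches snap over it, let go, then push the orange cassette down on top of it in the same way, so that the catches hold the pile of two. Press firmly but do not ram the pile against the bottom, and leave the calculator, pen cup and stamp where they are.

Things in the scene. Friction and masses are not known exactly. Their poses are not given: they have to be found in the camera images.
- press: White desk label press, fixed, 309 mm high. Origin on the desk below the magazine mouth; x level, from magazine to machine body; z up. The magazine axis leans 30 deg from vertical towards -x. Body from x = 120 mm on; a deck overhangs the magazine from x = 25 mm on, 130 mm to either side, underside 270 mm above the desk: come in along the sloping axis. Base 240 mm wide, 18 mm high.
- mouth (a point): Centre of the magazine mouth, 125 mm above the desk. z along the magazine axis, outward (load along -z); x up the slope, along the cassettes; y level. Inside 125 (x) by 61 mm (y). Grey end walls and corner wraps (last 16 mm of each long side, out to y = 38) stand from z = -72 to 28 mm, flared lips to z = 45; between the wraps the long sides are open over 93 mm for fingers.
- catch_high (a point): Tip of the yellow sprung catch, 30 mm wide, at the middle of the upper end wall. Both catches stick 7 mm inward, yield outward, underside 1 mm above the mouth plane (at mouth z = +1 mm); a ramp above runs back into the wall at z = 23 mm. A cassette set in rests on the ramps, underside at z = 5 to 15 mm; pushed down, it is caught once its top is below z = +1 mm.
- catch_low (a point): Tip of the same kind of catch on the lower end wall.
- lift (a joint): Travel (m) of the aluminium lift plate, 112 by 46 mm, down the magazine axis: 0 is up, its top in the mouth plane; hard stop at 0.051, only 4 mm beyond a pile of two. The spring pushes up with 4.5 N at 0 and 9.1 N at the stop; with the catches the whole push takes 5 to 12 N, then rises steeply at the stop. About 0.023 with one cassette under the catches, 0.047 with two.
- blue_cassette: Blue hard plastic cassette, a flat block 120 (x) by 56 (y) by 24 mm (z), about 160 g, with a paper label and two black hubs on its top. Origin at the centre of its underside; z up out of its top. Lies flat on the desk, label up. Either end may go first.
- orange_cassette: Orange cassette, otherwise the same as the blue one: 120 by 56 by 24 mm, origin at the centre of its underside, z up out of its top. Lies flat on the desk, label up.
- calculator: Bystander: black desk calculator, 130 by 100 by 22 mm, origin at the centre of its underside.
- pen_cup: Bystander: red cup with pens, 80 mm across, 95 mm high (pens to about 155 mm), origin at the centre of its underside.
- stamp: Bystander: black rubber stamp with a knob handle, 48 mm across, 78 mm high, origin at the centre of its underside.
Not all that is in view belongs to the job. Several things look just like the blue_cassette: the one meant starts farthest to the robot's left. Several things look just like the orange_cassette: the one meant starts farthest to the robot's right.

How it is judged:
On the way, in this order (a step that is already met when the one before it is completed fails the run):
1. the blue cassette alone is held under both catches on the lift plate, let go, its underside 20 to 28 mm below the mouth plane (z of blue_cassette in the frame of mouth between -0.028 and -0.02 m and x of blue_cassette in the frame of mouth between -0.007 and 0.007 m and y of blue_cassette in the frame of mouth between -0.007 and 0.007 m and angle between the z axis of blue_cassette and the z axis of mouth, either way round below 0.08 rad and linear speed of blue_cassette below 0.02 m/s and contact force between the fingers and blue_cassette below 0.3 N and distance between orange_cassette and blue_cassette above 0.05 m), for 0.2 s.
2. the orange cassette is under both catches on top of the blue one (z of orange_cassette in the frame of mouth between -0.033 and -0.02 m and x of orange_cassette in the frame of mouth between -0.007 and 0.007 m and y of orange_cassette in the frame of mouth between -0.007 and 0.007 m and angle between the z axis of each of orange_cassette, blue_cassette and the z axis of mouth, either way round below 0.08 rad and z of blue_cassette in the frame of mouth between -0.057 and -0.044 m and x of blue_cassette in the frame of mouth between -0.007 and 0.007 m and y of blue_cassette in the frame of mouth between -0.007 and 0.007 m), for 0.1 s.
At the end, for the whole second after the job is handed in: Both cassettes flat in the magazine (slope within 0.08 rad, centred within 7 mm), label up, released and at rest: underside of blue 44 to 52 mm and of orange, on top of it, 20 to 28 mm below the mouth plane; lift plate over 44 mm down, held by the catches (z of orange_cassette in the frame of mouth between -0.028 and -0.02 m and x of orange_cassette in the frame of mouth between -0.007 and 0.007 m and y of orange_cassette in the frame of mouth between -0.007 and 0.007 m and angle between the z axis of each of orange_cassette, blue_cassette and the z axis of mouth, either way round below 0.08 rad and z of blue_cassette in the frame of mouth between -0.052 and -0.044 m and x of blue_cassette in the frame of mouth between -0.007 and 0.007 m and y of blue_cassette in the frame of mouth between -0.007 and 0.007 m and value of joint lift above 0.044 m and linear speed of each of blue_cassette, orange_cassette below 0.02 m/s and contact force between the fingers and blue_cassette below 0.3 N and contact force between the fingers and orange_cassette below 0.3 N); the robot touches nothing.
It fails at once if the pile is rammed: more than 45 N between the two cassettes (contact force between blue_cassette and orange_cassette above 45 N).
It fails at once if The calculator is moved more than 25 mm or tipped over (distance of calculator from where it was at the start of the episode above 0.025 m or angle between calculator's own z axis and vertical above 0.5 rad).
It fails at once if The pen cup is moved more than 25 mm or tipped over (distance of pen_cup from where it was at the start of the episode above 0.025 m or angle between pen_cup's own z axis and vertical above 0.5 rad).
It fails at once if The rubber stamp is moved more than 25 mm or tipped over (distance of stamp from where it was at the start of the episode above 0.025 m or angle between stamp's own z axis and vertical above 0.5 rad).
It also fails if it takes over 72 s, if anything falls off the work surface, if the arm or the gripper's body presses on something with over 40 N, if the wrist force passes 120 N, or if a joint passes its speed limit or range.

## Working session

There is one attempt and no reset: what is moved stays moved. The work goes in short steps, Python scripts to look and compute and a tool call to move; the robot and the scene stay as the last step left them, time stands still between calls to the robot, and variables do not carry over. Pictures are saved under pics/ and viewed, and the job is handed in when it is done.

Besides the shell and the picture viewer there is one more tool, called after "Emit:" by a JSON object that holds its "method" and its "body". servo_tool: Moves the arm, as the interface text tells. Its arguments: {"type":"object","properties":{"steps":{"type":"array","items":{"type":"object","properties":{"linear":{"type":"array","items":{"type":"number"}},"spin":{"type":"number"}}}},"hand":{"type":"number"},"grip_force":{"type":"number"}},"required":["steps"]}

```bash
ls; mkdir -p pics
python3 - <<'E'
from workcell import readout,cams
import cv2,numpy as np
np.set_printoptions(precision=4,suppress=True)
s=readout.sense();print(s)
for n in("scene","top"):
    c=cams.read_camera(n);cv2.imwrite(f"pics/{n}0.png",c["img"][:,:,::-1]);print(n,c["fx"],c["fy"],c["cx"],c["cy"]);print(c["view"])
E
```

```text
pics
{'time': 0.0, 'qpos': array([ 1.1988,  0.5371, -0.0044,  1.5388,  0.0026,  1.0673, -0.0712]), 'joint_vel': array([ 0.002 ,  0.0007, -0.002 ,  0.0023, -0.0007, -0.0001, -0.0007]), 'joint_torque': array([ -0.0004, -57.0999,   0.9901, -25.1611,  -0.0563,   0.018 ,
         0.0001]), 'position': array([ 0.1954, -0.6193,  0.2159]), 'eef_rot': array([-0.0008,  0.9883,  0.1523, -0.0002]), 'contact_force': array([ 0.6541, -0.0836, -0.5497]), 'ft_torque': array([ 0.0239, -0.0257, -0.006 ]), 'opening': 0.9998139604068261}
scene 394.95913084160503 394.95913084160503 262.55467388422124 190.8872002388942
[[ 0.4521  0.8919 -0.0049 -0.1595]
 [ 0.7276 -0.372  -0.5764 -0.3672]
 [-0.5159  0.2571 -0.8171  1.4578]
 [ 0.      0.      0.      1.    ]]
top 397.1269061767816 397.1269061767816 252.4889807203684 194.90493496029188
[[ 0.0249 -0.9997  0.003  -0.0954]
 [-0.9806 -0.025  -0.1944  0.5316]
 [ 0.1944  0.0019 -0.9809  1.0915]
 [ 0.      0.      0.      1.    ]]
```

View pics/scene0.png

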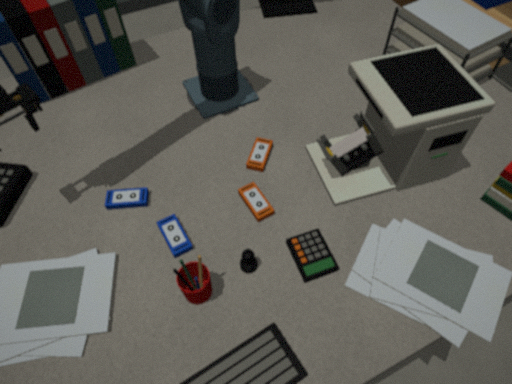

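View pics/top0.png

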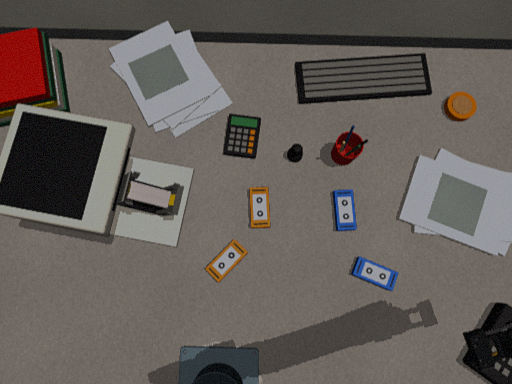

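```bash
cat > h.py <<'E'
from workcell import readout,cams
import cv2,numpy as np
np.set_printoptions(precision=4,suppress=True)
def ray(c,u,v,z):
    V=np.array(c["view"]);R=V[:3,:3];t=V[:3,3]
    d=R.T@np.array([(u-c["cx"])/c["fx"],(v-c["cy"])/c["fy"],1]);o=-R.T@t
    return o+d*(z-o[2])/d[2]
def proj(c,p):
    V=np.array(c["view"]);q=V[:3,:3]@np.array(p)+V[:3,3]
    return np.array([c["fx"]*q[0]/q[2]+c["cx"],c["fy"]*q[1]/q[2]+c["cy"]])
def crop(c,x0,y0,x1,y1,k,name):
    im=np.ascontiguousarray(c["img"][y0:y1,x0:x1,::-1]);im=cv2.resize(im,None,fx=k,fy=k,interpolation=cv2.INTER_CUBIC)
    im=cv2.convertScaleAbs(im,alpha=1.5,beta=10);cv2.imwrite("pics/"+name,im)
def tri(c1,p1,c2,p2):
    A=[]
    for c,(u,v) in((c1,p1),(c2,p2)):
        V=np.array(c["view"]);x=(u-c["cx"])/c["fx"];y=(v-c["cy"])/c["fy"]
        A+=[x*V[2]-V[0],y*V[2]-V[1]]
    A=np.array(A);X,r,_,_=np.linalg.lstsq(A[:,:3],-A[:,3],rcond=None);return X,np.abs(A[:,:3]@X+A[:,3]).max()
def rect(c,x0,y0,x1,y1,m,z=0.024):
    hsv=cv2.cvtColor(np.ascontiguousarray(c["img"][y0:y1,x0:x1]),cv2.COLOR_RGB2HSV)
    lo,hi=m;k=cv2.inRange(hsv,lo,hi);ys,xs=np.nonzero(k)
    h=cv2.convexHull(np.stack([xs+x0,ys+y0],1).astype(np.float32))[:,0]
    P=np.array([ray(c,u,v,z)[:2] for u,v in h])*1000
    return cv2.minAreaRect(P.astype(np.float32)),len(xs)
BLUE=((100,100,30),(130,255,255));ORG=((8,130,60),(25,255,255))
E
python3 - <<'E'
from h import *
t=cams.read_camera("top");s=cams.read_camera("scene")
for n,b,m in(("blueA",(325,180,365,240),BLUE),("blueB",(345,245,405,300),BLUE),("orA",(240,180,280,235),ORG),("orB",(200,235,250,285),ORG)):
    print(n,rect(t,*b,m))
for n,b,m in(("blueA",(150,205,200,262),BLUE),("blueB",(95,180,155,215),BLUE),("orA",(230,175,280,225),ORG),("orB",(240,130,280,175),ORG)):
    print(n,rect(s,*b,m))
crop(t,325,180,365,240,8,"bA.png");crop(t,240,180,280,235,8,"oA.png")
crop(t,100,145,200,255,6,"mag_t.png");crop(s,300,95,405,210,6,"mag_s.png")
E
```

```text
blueA (((502.7668151855469, -351.8433532714844), (120.83102416992188, 59.43805694580078), 4.427451133728027), 459)
blueB (((322.1396789550781, -434.2838439941406), (123.14051818847656, 56.91117858886719), 68.59337615966797), 453)
orA (((504.21331787109375, -102.73582458496094), (120.96308898925781, 56.40427017211914), 3.8606138229370117), 410)
orB (((347.10247802734375, -11.131477355957031), (56.641693115234375, 118.09771728515625), 47.55363082885742), 408)
blueA (((508.2201232910156, -350.9668884277344), (126.73171997070312, 56.455162048339844), 4.399077892303467), 437)
blueB (((328.1736755371094, -434.2689208984375), (123.19297790527344, 65.40408325195312), 68.70580291748047), 432)
orA (((509.87261962890625, -102.43276977539062), (126.72891235351562, 59.078834533691406), 3.9990041255950928), 376)
orB (((354.52685546875, -12.54541015625), (58.49885940551758, 131.32113647460938), 47.573543548583984), 298)
```

View pics/mag_t.png

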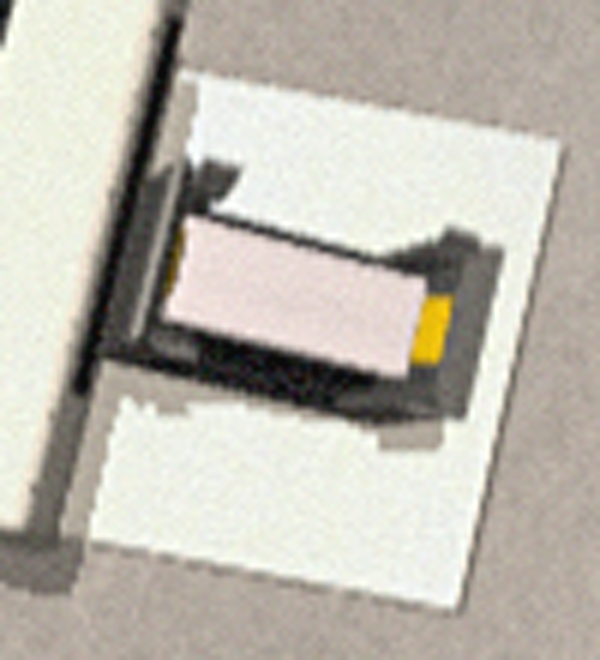

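View pics/mag_s.png

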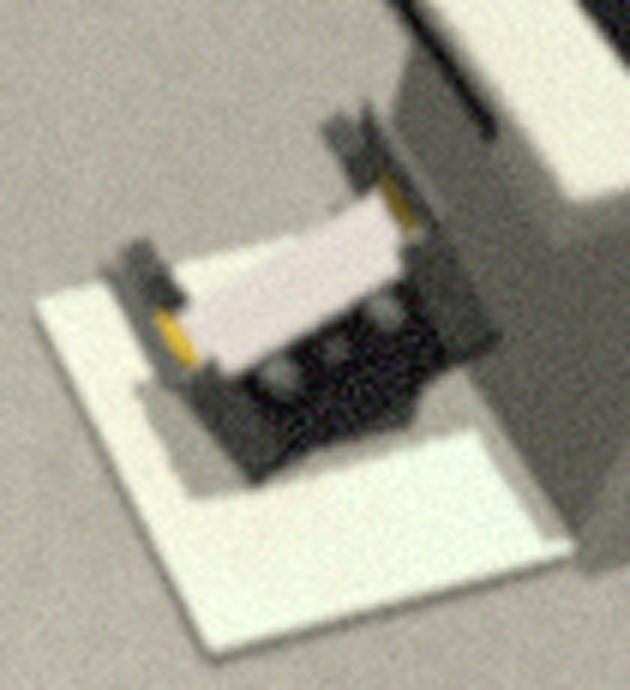

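View pics/bA.png

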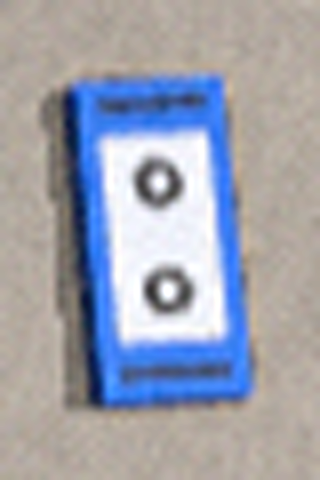

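View pics/oA.png

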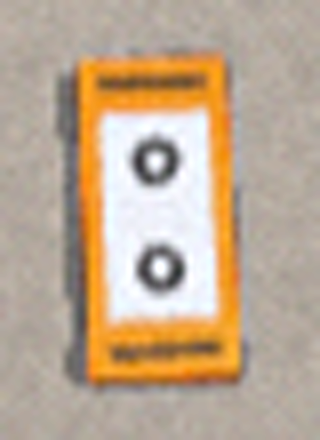

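```bash
cat > fit.py <<'E'
from h import *
from scipy.optimize import least_squares
t=cams.read_camera("top");s=cams.read_camera("scene")
def T(u,v):return (u/6+100-.5+.08,v/6+145-.5+.08)
def S(u,v):return (u/6+300-.42,v/6+95-.42)
c30,s30=np.cos(np.pi/6),.5
def M(x,y,z):return np.array([c30*x-s30*z,y,.125+s30*x+c30*z])
obs=[(t,T(425,280),M(-.056,-.023,0)),(t,T(407,377),M(-.056,.023,0)),(t,T(185,215),M(.056,-.023,0)),(t,T(163,318),M(.056,.023,0)),
(s,S(182,302),M(-.056,.023,0)),(s,S(235,378),M(-.056,-.023,0)),(s,S(380,195),M(.056,.023,0)),(s,S(405,273),M(.056,-.023,0)),
(t,T(562,145),("b",-.12)),(t,T(460,608),("b",.12)),(s,S(38,302),("b",.12)),(s,S(212,650),("b",-.12))]
def P(p,m):
    if isinstance(m[0],str): m=np.array([p[3],m[1],.018])
    a=p[2];return np.array([p[0]+np.cos(a)*m[0]-np.sin(a)*m[1],p[1]+np.sin(a)*m[0]+np.cos(a)*m[1],m[2]])
f=lambda p:np.concatenate([proj(c,P(p,m))-o for c,o,m in obs])
r=least_squares(f,[.55,.2,1.4,-.1],loss="soft_l1");print(r.x);print(f(r.x).reshape(-1,2).round(1))
p=r.x
ti=cv2.resize(t["img"][145:255,100:200,::-1],None,fx=6,fy=6,interpolation=cv2.INTER_CUBIC);si=cv2.resize(s["img"][95:210,300:405,::-1],None,fx=6,fy=6,interpolation=cv2.INTER_CUBIC)
for c,im,ox,oy in((t,ti,100,145),(s,si,300,95)):
  for z,col in((0,(0,0,255)),(.045,(0,255,0)),(.028,(255,0,0))):
    w=.028 if z else .023;l=.0625 if z else .056
    q=[((proj(c,P(p,M(a*l,b*(.0305 if z else .023),z)))-[ox,oy]+.42)*6).astype(int) for a,b in((1,1),(1,-1),(-1,-1),(-1,1))]
    cv2.polylines(im,[np.array(q)],True,col,1)
cv2.imwrite("pics/fit_t.png",ti);cv2.imwrite("pics/fit_s.png",si)
E
python3 fit.py
```

```text
[ 0.5144  0.1969  1.4085 -0.0794]
[[-0.   0.1]
 [-0.8  0. ]
 [-0.1 -0.1]
 [-0.7 -0.5]
 [-1.4  2.7]
 [-4.   1.5]
 [-0.7 -0.1]
 [ 2.3 -1.9]
 [-0.3 -1.2]
 [-1.1  0.5]
 [-1.2 -0.3]
 [-0.4  0.6]]
```

View pics/fit_t.png

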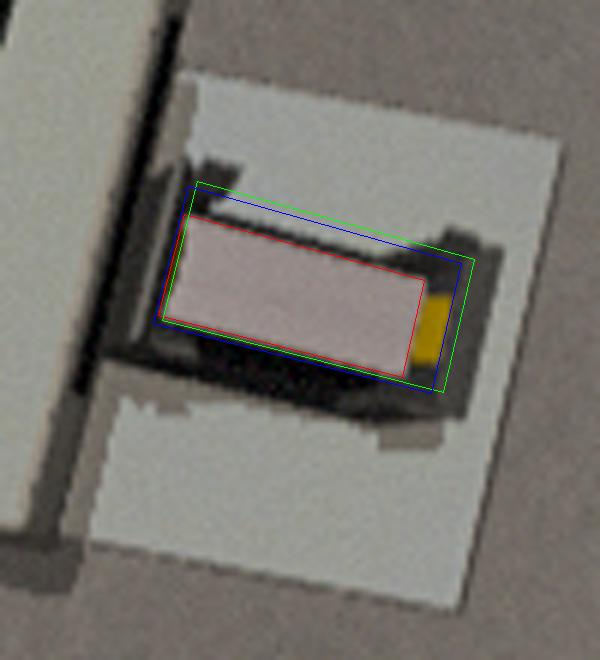

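View pics/fit_s.png

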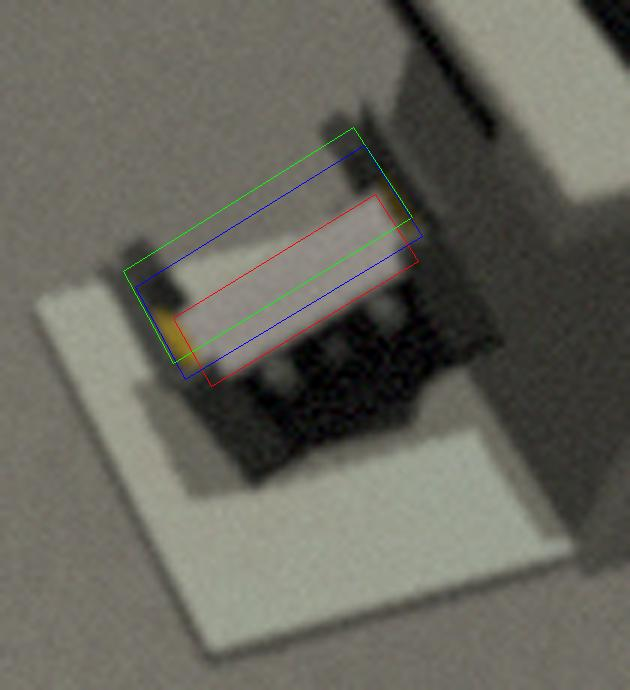

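```bash
python3 - <<'E'
src=open('fit.py').read()
src=src.replace("(s,S(182,302),M(-.056,.023,0)),(s,S(235,378),M(-.056,-.023,0)),(s,S(380,195),M(.056,.023,0)),(s,S(405,273),M(.056,-.023,0)),","(s,S(380,195),M(.056,.023,0)),")
src=src.replace('f=lambda p:np.concatenate([proj(c,P(p,m))-o for c,o,m in obs])','''def ed(p,y,o):
    a=proj(s,P(p,M(-.056,y,0)));b=proj(s,P(p,M(.056,y,0)));d=(b-a)/np.linalg.norm(b-a);o=np.array(o)-a;return d[0]*o[1]-d[1]*o[0]
f=lambda p:np.concatenate([proj(c,P(p,m))-o for c,o,m in obs]+[[ed(p,-.023,S(240,374)),ed(p,-.023,S(400,278)),ed(p,.023,S(220,282)),ed(p,.023,S(340,218))]])
''')
open('fit2.py','w').write(src)
E
python3 fit2.py
```

```text
[ 0.5146  0.1963  1.4105 -0.0789]
[[ 0.2 -0. ]
 [-0.5 -0.1]
 [ 0.1 -0.2]
 [-0.5 -0.5]
 [-0.9 -0. ]
 [-0.3 -1.4]
 [-1.   0.3]
 [-1.2 -0.2]
 [-0.3  0.7]
 [ 0.6  0.7]
 [-1.2  0.2]]
```

View pics/fit_s.png

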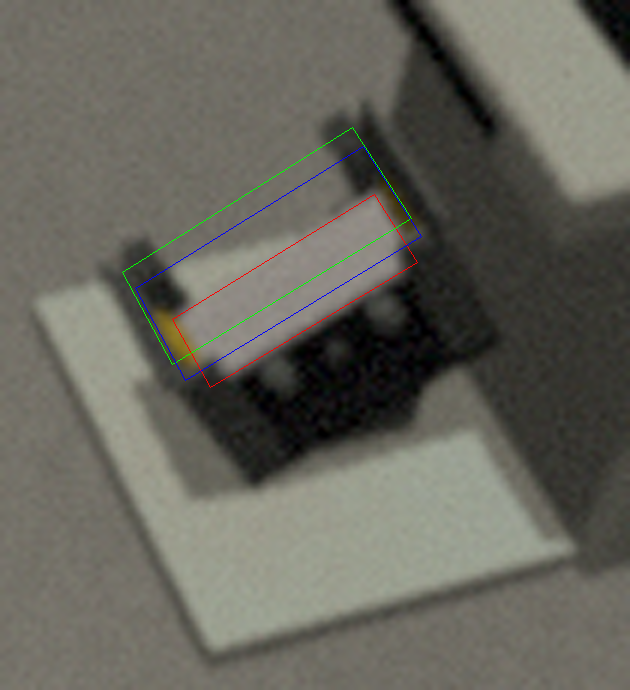

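```bash
cat >> h.py <<'E'
from scipy.spatial.transform import Rotation as Rr
PO=np.array([.5146,.1963,0]);PY=1.4105
PR=np.array([[np.cos(PY),-np.sin(PY),0],[np.sin(PY),np.cos(PY),0],[0,0,1]])
def st():
    s=readout.sense();q=s["eef_rot"];R=Rr.from_quat([q[1],q[2],q[3],q[0]]).as_matrix();return s,R
def go(p,yaw):
    "print linear/spin to reach world p with tool-x yaw"
    s,R=st();y0=np.arctan2(R[1,0],R[0,0]);d=(yaw-y0+np.pi)%(2*np.pi)-np.pi
    print("lin",R.T@(np.array(p)-s["position"]),"spin",-d,"z",R[:,2])
def m2w(x,y,z):
    return PO+PR@np.array([.8660254*x-.5*z,y,.125+.5*x+.8660254*z])
def w2p(p): return PR.T@(np.array(p)-PO)
E
python3 -c "
from h import *
go([.4935,-.3523,.10],.077);go([.4935,-.3523,.004],.077)"
```

```text
lin [ 0.3645 -0.1653  0.1166] spin 0.22883387794792398 z [-0.0001  0.0002 -1.    ]
lin [ 0.3645 -0.1653  0.2126] spin 0.22883387794792398 z [-0.0001  0.0002 -1.    ]
```

Emit:
{"method": "servo_tool", "body": {"steps": [{"linear": [0.052,-0.024,0.015],"spin": 0.03},{"linear": [0.104,-0.047,0.03],"spin": 0.06},{"linear": [0.156,-0.071,0.05],"spin": 0.1},{"linear": [0.208,-0.094,0.065],"spin": 0.13},{"linear": [0.26,-0.118,0.085],"spin": 0.17},{"linear": [0.312,-0.142,0.1],"spin": 0.2},{"linear": [0.364,-0.165,0.117],"spin": 0.229},{"linear": [0.3645,-0.1653,0.117],"spin": 0.229}], "hand": 1, "grip_force": 15}}

```text
time: 1.4
position: [0.4974, -0.3463, 0.0983]
eef_rot: [-0.002, 0.999, 0.043, 0.0]
contact_force: [-1.0, 0.0, 1.3]
opening: 0.999
```

```bash
python3 -c "
from h import *
go([.4935,-.3523,.004],.077)
t=cams.read_camera('top');s=cams.read_camera('scene');crop(t,300,130,420,280,4,'a1.png');crop(s,120,140,240,300,4,'a2.png')"
```

```text
lin [-0.0045  0.0061  0.0943] spin 0.008648350129729643 z [ 0.0005  0.0041 -1.    ]
```

View pics/a1.png

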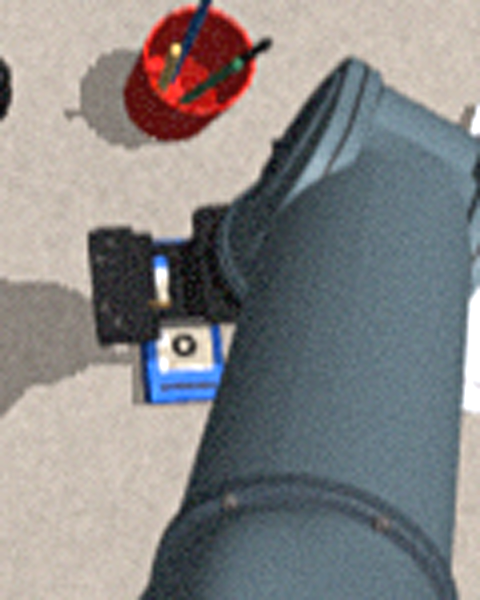

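View pics/a2.png

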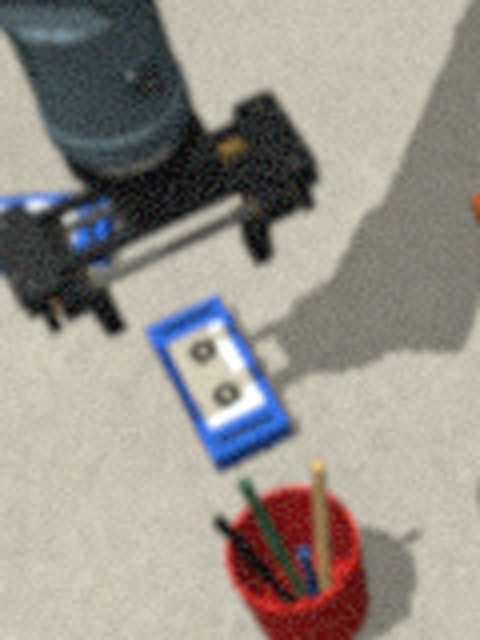

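Emit:
{"method": "servo_tool", "body": {"steps": [{"linear": [-0.0045,0.006,0.02],"spin": 0.009},{"linear": [-0.0045,0.006,0.05],"spin": 0.009},{"linear": [-0.0045,0.006,0.075],"spin": 0.009},{"linear": [-0.0045,0.006,0.088],"spin": 0.009},{"linear": [-0.0045,0.006,0.094],"spin": 0.009},{"linear": [-0.0045,0.006,0.094],"spin": 0.009},{"linear": [-0.0045,0.006,0.094],"spin": 0.009},{"linear": [-0.0045,0.006,0.094],"spin": 0.009}]}}

```text
time: 2.5
position: [0.49, -0.3587, 0.0062]
eef_rot: [0.0, 0.999, 0.035, 0.0]
contact_force: [0.1, -1.4, -0.4]
opening: 1.002
```

```bash
python3 -c "
from h import *
go([.4935,-.3523,.004],.077)
s=cams.read_camera('scene');crop(s,120,140,240,300,4,'a3.png')"
```

```text
lin [ 0.004  -0.0061  0.0022] spin -0.007513578424130252 z [ 0.0004 -0.0006 -1.    ]
```

View pics/a3.png

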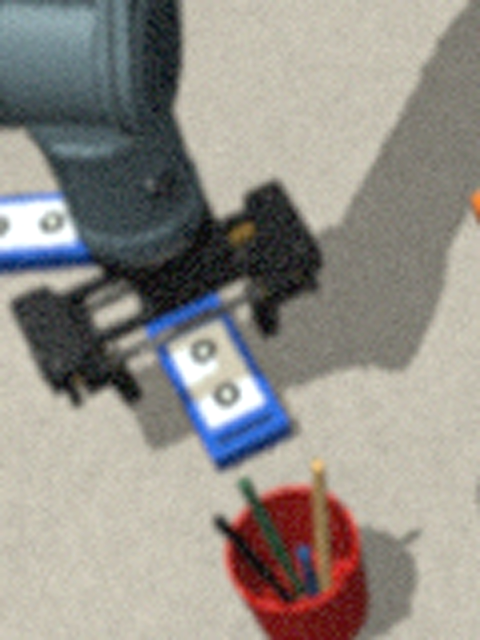

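Emit:
{"method": "servo_tool", "body": {"steps": [{"linear": [0.002,-0.003,0.001],"spin": -0.007},{"linear": [0.004,-0.006,0.002],"spin": -0.007},{"linear": [0.004,-0.006,0.002],"spin": -0.007},{"linear": [0.004,-0.006,0.002],"spin": -0.007},{"linear": [0.004,-0.006,0.002],"spin": -0.007},{"linear": [0.004,-0.006,0.002],"spin": -0.007},{"linear": [0.004,-0.006,0.002],"spin": -0.007},{"linear": [0.004,-0.006,0.002],"spin": -0.007}]}}

```text
time: 3.55
position: [0.4935, -0.3524, 0.0041]
eef_rot: [0.0, 0.999, 0.038, 0.0]
contact_force: [-0.1, 0.1, 0.5]
opening: 1.003
```

```bash
python3 -c "
from h import *
go([.4935,-.3523,.004],.077);print(st()[0]['joint_vel'])"
```

```text
lin [ 0.     -0.0001  0.0001] spin -0.000581832736614718 z [ 0.0002 -0.0005 -1.    ]
[-0.0007 -0.0011 -0.0011  0.0004  0.0023 -0.0009 -0.0002]
```

Emit:
{"method": "servo_tool", "body": {"steps": [{"linear": [0,0,0],"spin": 0},{"linear": [0,0,0],"spin": 0},{"linear": [0,0,0],"spin": 0},{"linear": [0,0,0],"spin": 0},{"linear": [0,0,0],"spin": 0},{"linear": [0,0,0],"spin": 0},{"linear": [0,0,0],"spin": 0},{"linear": [0,0,-0.01],"spin": 0}], "hand": -1, "grip_force": 12}}

```text
time: 4.55
position: [0.4928, -0.352, 0.0138]
eef_rot: [-0.0, 0.999, 0.038, -0.001]
contact_force: [-0.9, 0.2, 0.0]
opening: 0.115
```

```bash
python3 -c "
from h import *
g=m2w(0,0,.0)
for X,Z in((-28,.245),(-28,.211),(-25,.176)):
  p=PO+PR@np.array([X/1000,0,Z]);p[2]-=.019;print(p);go(p,1.4105)
"
```

```text
[0.5101 0.1687 0.226 ]
lin [ 0.0568 -0.5179 -0.212 ] spin -1.3340375345729605 z [-0.0012  0.0004 -1.    ]
[0.5101 0.1687 0.192 ]
lin [ 0.0568 -0.5179 -0.178 ] spin -1.3340375345729605 z [-0.0012  0.0004 -1.    ]
[0.5106 0.1716 0.157 ]
lin [ 0.0575 -0.5208 -0.143 ] spin -1.3340375345729605 z [-0.0012  0.0004 -1.    ]
```

```bash
python3 -c "
from h import *
s=cams.read_camera('scene');crop(s,120,140,240,290,4,'a4.png');t=cams.read_camera('top');crop(t,300,150,400,250,5,'a5.png');print(st()[0])"
```

```text
{'time': 4.65, 'qpos': array([ 0.5583,  0.7344, -0.0173,  1.7653,  0.02  ,  0.6397, -0.9649]), 'joint_vel': array([ 0.0018,  0.0122, -0.0021,  0.0059,  0.0031, -0.0163,  0.0008]), 'joint_torque': array([ -0.0288, -58.6473,   1.0279, -16.7366,  -0.0337,   0.1509,
         0.0058]), 'position': array([ 0.4943, -0.3529,  0.0153]), 'eef_rot': array([0.0008, 0.9993, 0.0382, 0.0009]), 'contact_force': array([-0.1863,  0.1431, -0.6296]), 'ft_torque': array([ 0.003 , -0.0127,  0.0306]), 'opening': 0.022089515079722608}
```

View pics/a4.png

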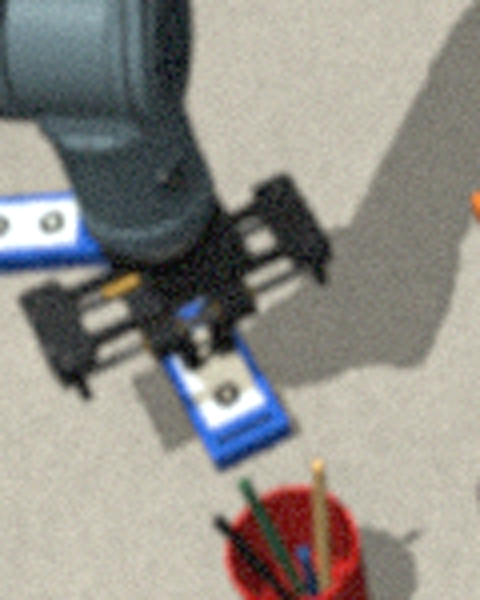

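View pics/a5.png

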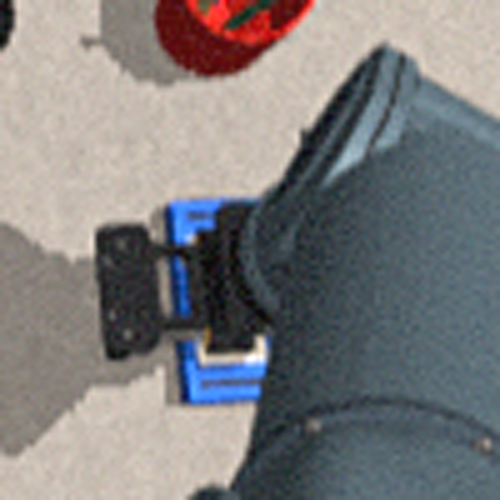

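```bash
python3 -c "
from h import *
s=cams.read_camera('scene');t=cams.read_camera('top')
p=st()[0]['position']
for dz in(0,.02,.04,.06,.08): print(dz,(proj(s,p+[0,0,dz])-[120,140])*4,(proj(t,p+[0,0,dz])-[300,150])*5)
print(rect(s,150,205,200,262,BLUE),rect(t,325,180,365,240,BLUE))
crop(s,150,190,200,240,12,'a6.png')
"
```

```text
0 [210.1854 368.3843] [218.6888 314.9243]
0.02 [204.6166 354.0694] [226.5541 309.7658]
0.04 [198.8773 339.3163] [234.6917 304.4287]
0.06 [192.9595 324.1047] [243.1159 298.9036]
0.08 [186.855  308.4127] [251.8423 293.1804]
(((508.13629150390625, -351.3742980957031), (126.82880401611328, 57.073001861572266), 4.0964555740356445), 324) (((493.19091796875, -363.4456481933594), (88.90984344482422, 146.18641662597656), 89.16847229003906), 306)
```

View pics/a6.png

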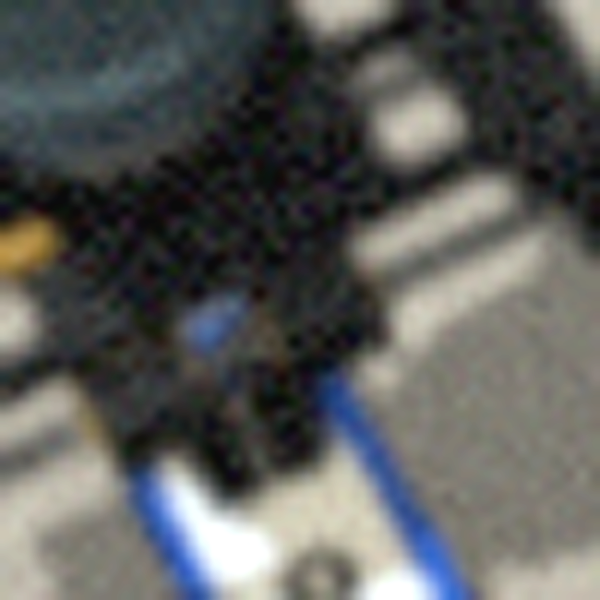

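Emit:
{"method": "servo_tool", "body": {"steps": [{"linear": [0,0,-0.005],"spin": 0},{"linear": [0,0,-0.01],"spin": 0},{"linear": [0,0,-0.015],"spin": 0},{"linear": [0,0,-0.015],"spin": 0},{"linear": [0,0,-0.015],"spin": 0},{"linear": [0,0,-0.015],"spin": 0},{"linear": [0,0,-0.015],"spin": 0},{"linear": [0,0,-0.015],"spin": 0}], "hand": 1}}

```text
time: 5.75
position: [0.4937, -0.3525, 0.0295]
eef_rot: [0.0, 0.999, 0.038, 0.0]
contact_force: [-0.0, -0.5, -0.1]
opening: 0.885
```

```bash
python3 -c "
from h import *
s=cams.read_camera('scene');t=cams.read_camera('top')
S,R=st();p=S['position'];print(p,S['opening'])
for y in(-.0615,-.044,.044,.0615):
  q=p+R@[0,y,0];print(y,(proj(s,q)-[130,170])*8,(proj(t,q)-[300,150])*5)
crop(s,130,170,210,240,8,'a7.png')
print(rect(s,150,205,200,262,BLUE))
"
```

```text
[ 0.4938 -0.3526  0.0296] 0.9754515592515586
-0.0615 [494.2498 395.5106] [119.4081 316.4377]
-0.044 [448.6631 417.9672] [149.3286 314.9161]
0.044 [212.757  534.1777] [299.6229 307.2732]
0.0615 [164.4721 557.9635] [329.4785 305.755 ]
(((510.0516052246094, -350.8523254394531), (122.68540954589844, 57.240386962890625), 3.518571138381958), 394)
```

View pics/a7.png

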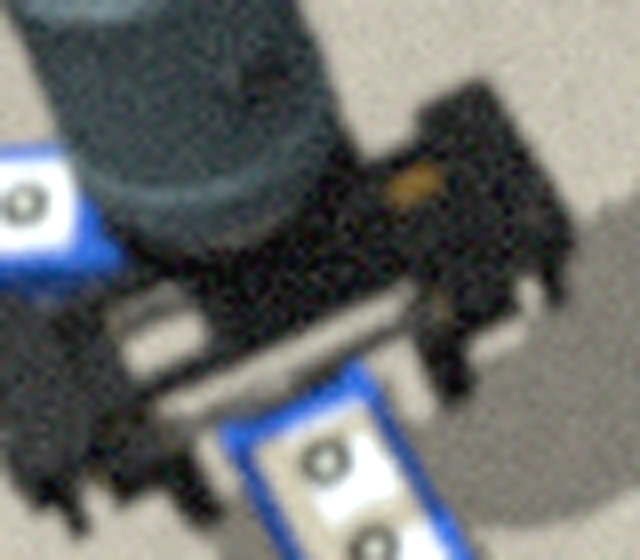

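Emit:
{"method": "servo_tool", "body": {"steps": [{"linear": [0,0,0.01],"spin": 0},{"linear": [0,0,0.02],"spin": 0},{"linear": [0,0,0.025],"spin": 0},{"linear": [0,0,0.026],"spin": 0},{"linear": [0,0,0.026],"spin": 0},{"linear": [0,0,0.026],"spin": 0},{"linear": [0,0,0.026],"spin": 0},{"linear": [0,0,0.026],"spin": 0}]}}

```text
time: 6.85
position: [0.4939, -0.3527, 0.0037]
eef_rot: [0.001, 0.999, 0.038, 0.001]
contact_force: [1.2, 0.3, -0.1]
opening: 0.993
```

```bash
python3 -c "
from h import *
s=cams.read_camera('scene')
S,R=st();p=S['position'];print(p,S['opening'],S['contact_force'])
im=cv2.convertScaleAbs(cv2.resize(np.ascontiguousarray(s['img'][180:250,130:210,::-1]),None,fx=10,fy=8.5 if 0 else 10,interpolation=cv2.INTER_CUBIC)[:600],alpha=2.2,beta=20)
for y in(-.0615,-.044,.044,.0615):
 for x in(-.009,.009):
  for z,c in((0,(0,0,255)),(-.019,(0,255,0))):
   q=p+R@[x,y,z];u=(proj(s,q)-[130,180]+.5)*10;cv2.circle(im,(int(u[0]),int(u[1])),3,c,-1)
cv2.imwrite('pics/a8.png',im)
print(rect(s,150,205,200,262,BLUE))
"
```

```text
[ 0.4938 -0.3526  0.0037] 0.9975178320113941 [ 0.3034  0.1743 -0.6639]
(((508.5325012207031, -351.20404052734375), (125.7610855102539, 56.72478485107422), 3.518589496612549), 377)
```

View pics/a8.png

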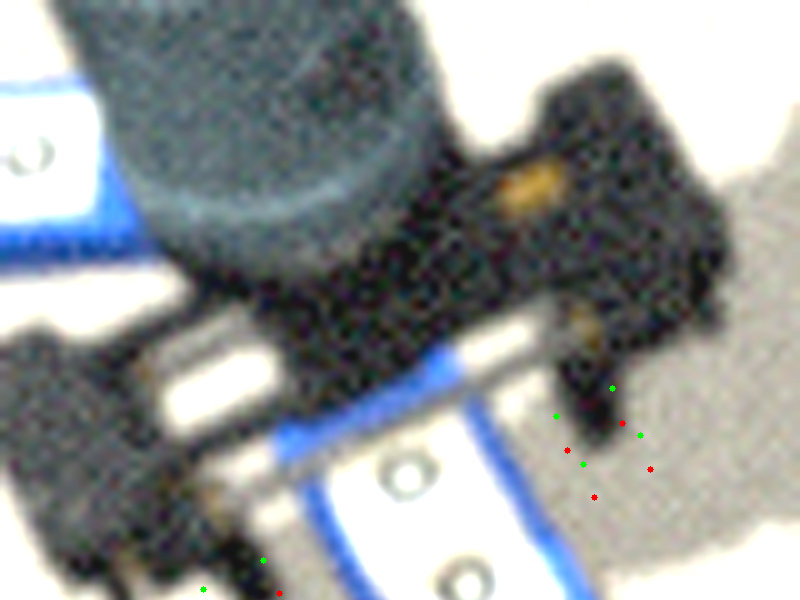

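Emit:
{"method": "servo_tool", "body": {"steps": [{"linear": [0,0,0.002],"spin": 0},{"linear": [0,0,0.004],"spin": 0},{"linear": [0,0,0.006],"spin": 0},{"linear": [0,0,0.007],"spin": 0},{"linear": [0,0,0.008],"spin": 0},{"linear": [0,0,0.009],"spin": 0},{"linear": [0,0,0.01],"spin": 0},{"linear": [0,0,0.01],"spin": 0}]}}

```text
time: 7.9
position: [0.4938, -0.3526, -0.0064]
eef_rot: [0.0, 0.999, 0.038, 0.0]
contact_force: [-0.3, 0.2, -0.3]
opening: 0.997
```

Emit:
{"method": "servo_tool", "body": {"steps": [{"linear": [0,0,0.002],"spin": 0},{"linear": [0,0,0.004],"spin": 0},{"linear": [0,0,0.005],"spin": 0},{"linear": [0,0,0.006],"spin": 0},{"linear": [0,0,0.007],"spin": 0},{"linear": [0,0,0.008],"spin": 0},{"linear": [0,0,0.008],"spin": 0},{"linear": [0,0,0.008],"spin": 0}]}}

```text
time: 8.9
position: [0.4938, -0.3526, -0.0144]
eef_rot: [0.0, 0.999, 0.038, 0.001]
contact_force: [0.0, -0.3, 0.6]
opening: 1.001
```

```bash
python3 -c "
from h import *
s=cams.read_camera('scene')
S,R=st();p=S['position'];print(p,S['opening'],S['contact_force'])
im=cv2.convertScaleAbs(cv2.resize(np.ascontiguousarray(s['img'][190:250,130:210,::-1]),None,fx=10,fy=10,interpolation=cv2.INTER_CUBIC)[:600],alpha=2.2,beta=20)
for y in(-.0615,-.044,.044,.0615):
 for x in(-.009,.009):
  for z,c in((0,(0,0,255)),(-.019,(0,255,0))):
   q=p+R@[x,y,z];u=(proj(s,q)-[130,190]+.5)*10;cv2.circle(im,(int(u[0]),int(u[1])),3,c,-1)
cv2.imwrite('pics/a9.png',im)
"
```

```text
[ 0.4938 -0.3526 -0.0144] 1.0027041671130987 [-0.4496  0.5552  0.1527]
```

View pics/a9.png

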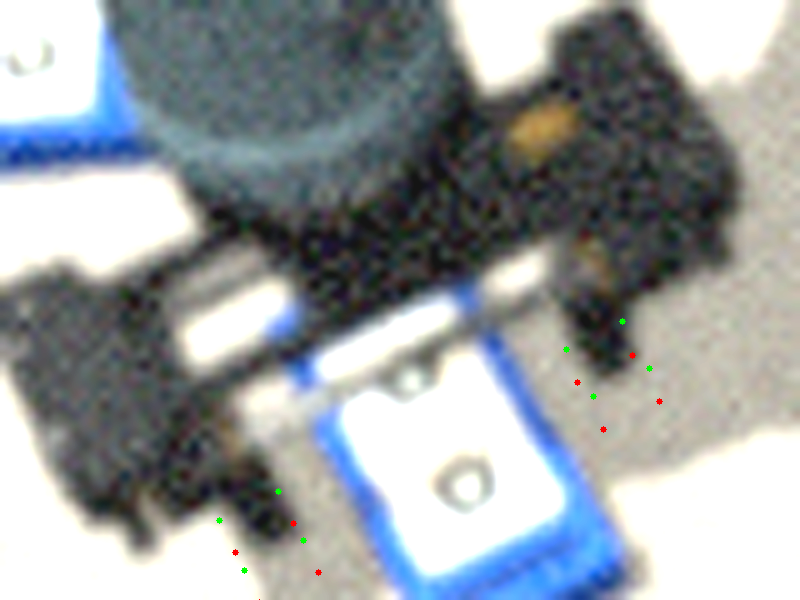

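Emit:
{"method": "servo_tool", "body": {"steps": [{"linear": [0,0,0.001],"spin": 0},{"linear": [0,0,0.002],"spin": 0},{"linear": [0,0,0.003],"spin": 0},{"linear": [0,0,0.004],"spin": 0},{"linear": [0,0,0.005],"spin": 0},{"linear": [0,0,0.006],"spin": 0},{"linear": [0,0,0.006],"spin": 0},{"linear": [0,0,0.006],"spin": 0}]}}

```text
time: 9.95
position: [0.4939, -0.3526, -0.0204]
eef_rot: [0.001, 0.999, 0.038, 0.001]
contact_force: [-0.1, 0.2, 0.2]
opening: 1.002
```

```bash
python3 -c "
from h import *
S,R=st();print(S['position'],S['contact_force'],S['ft_torque'])
"
```

```text
[ 0.4939 -0.3526 -0.0204] [-0.1043  0.2278  0.2131] [-0.0589  0.0113 -0.0158]
```

Emit:
{"method": "servo_tool", "body": {"steps": [{"linear": [0,0,0.001],"spin": 0},{"linear": [0,0,0.002],"spin": 0},{"linear": [0,0,0.003],"spin": 0},{"linear": [0,0,0.004],"spin": 0},{"linear": [0,0,0.005],"spin": 0},{"linear": [0,0,0.006],"spin": 0},{"linear": [0,0,0.006],"spin": 0},{"linear": [0,0,0.006],"spin": 0}]}}

```text
time: 10.95
position: [0.494, -0.3527, -0.0217]
eef_rot: [0.0, 0.999, 0.038, 0.0]
contact_force: [-12.4, 8.5, 48.6]
opening: 1.003
```

```bash
python3 -c "
from h import *
S,R=st();print(S['position'],S['contact_force'],S['ft_torque'])
s=cams.read_camera('scene');p=S['position']
im=cv2.convertScaleAbs(cv2.resize(np.ascontiguousarray(s['img'][190:250,130:210,::-1]),None,fx=10,fy=10,interpolation=cv2.INTER_CUBIC)[:600],alpha=1.6,beta=20)
for y in(-.044,.044):
  for z in (.02,.04):
   q=p+R@[0,y,0];q[2]+=z;u=(proj(s,q)-[130,190]+.5)*10;cv2.circle(im,(int(u[0]),int(u[1])),3,(0,0,255),-1)
cv2.imwrite('pics/a10.png',im)
"
```

```text
[ 0.494  -0.3527 -0.0217] [-12.4049   8.5484  48.556 ] [2.315  2.7815 0.1634]
```

View pics/a10.png

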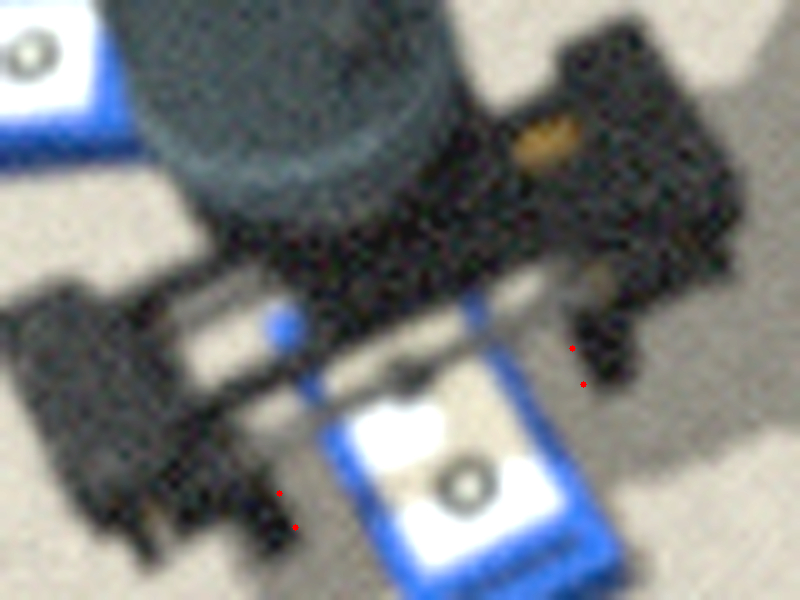

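Emit:
{"method": "servo_tool", "body": {"steps": [{"linear": [0,0,-0.001],"spin": 0},{"linear": [0,0,-0.002],"spin": 0},{"linear": [0,0,-0.003],"spin": 0},{"linear": [0,0,-0.003],"spin": 0},{"linear": [0,0,-0.003],"spin": 0},{"linear": [0,0,-0.003],"spin": 0},{"linear": [0,0,-0.003],"spin": 0},{"linear": [0,0,-0.003],"spin": 0}], "hand": -1, "grip_force": 12}}

```text
time: 12.0
position: [0.4939, -0.3525, -0.0189]
eef_rot: [0.0, 0.999, 0.038, 0.0]
contact_force: [-1.1, 0.3, -1.4]
opening: 0.636
```

```bash
python3 -c "
from h import *
S,R=st();print(S['position'],S['contact_force'],S['ft_torque'],S['opening'])
s=cams.read_camera('scene');crop(s,130,190,210,250,10,'a11.png')
"
```

```text
[ 0.4939 -0.3525 -0.0189] [-1.0622  0.252  -1.4238] [-0.0133  0.0417  0.0101] 0.6356117288861414
```

View pics/a11.png

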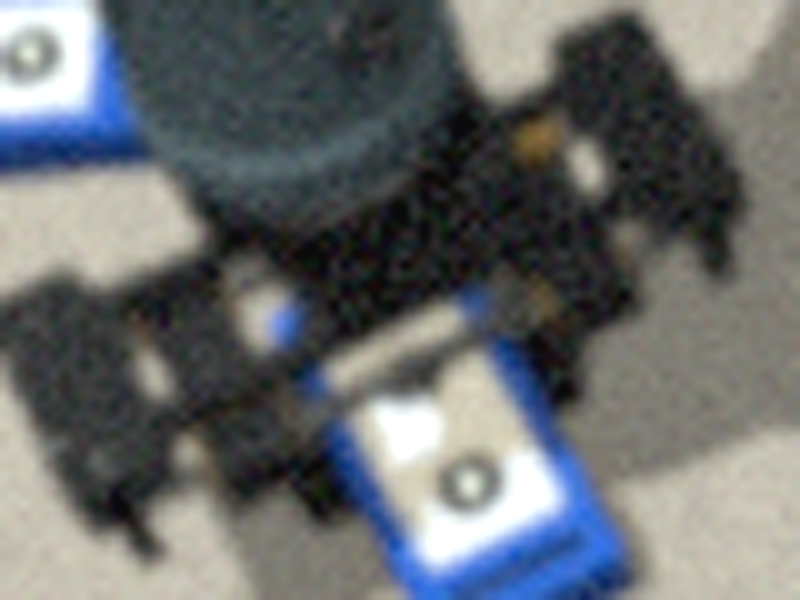

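```bash
python3 -c "
from h import *
s=cams.read_camera('scene')
a=lambda u,v,z:ray(s,u/10+130-.45,v/10+190-.45,z)
print('tip R',a(565,400,.002),'tip L',a(322,515,.002))
print('hub far',a(470,482,.024),'edge R',a(490,310,.024),a(622,555,.024),'Ledge',a(410,595,.024))
S,R=st();p=S['position'];print([ (proj(s,p+R@[0,y,0]+[0,0,.021])-[130,190]+.45)*10 for y in(-.028,-.045,.028,.045)])
"
```

```text
tip R [ 0.4956 -0.3155  0.002 ] tip L [ 0.4993 -0.3887  0.002 ]
hub far [ 0.5214 -0.3489  0.024 ] edge R [ 0.4721 -0.3253  0.024 ] [ 0.5612 -0.3199  0.024 ] Ledge [ 0.5465 -0.3749  0.024 ]
[array([529.3992, 402.2142]), array([584.0627, 375.0213]), array([345.7994, 493.5479]), array([288.9655, 521.8206])]
```

```bash
cat >> h.py <<'E'
BZ=.021
def tip(X,Z,Y=0):
    "press-frame true tip -> move"
    p=PO+PR@np.array([X,Y,Z]);p[2]-=BZ;print(p,end=' ');go(p,PY)
E
python3 -c "
from h import *
tip(-.06,.225);tip(-.028,.214)"
```

```text
[0.505  0.1371 0.204 ] lin [ 0.0485 -0.4873 -0.223 ] spin -1.3342233073130094 z [ 0.0004 -0.0006 -1.    ]
[0.5101 0.1687 0.193 ] lin [ 0.056  -0.5185 -0.212 ] spin -1.3342233073130094 z [ 0.0004 -0.0006 -1.    ]
```

Emit:
{"method": "servo_tool", "body": {"steps": [{"linear": [0,0,-0.03],"spin": 0},{"linear": [0,0,-0.08],"spin": 0},{"linear": [0,0,-0.13],"spin": 0},{"linear": [0,-0.01,-0.18],"spin": -0.1},{"linear": [0.005,-0.04,-0.215],"spin": -0.25},{"linear": [0.01,-0.085,-0.223],"spin": -0.4},{"linear": [0.015,-0.135,-0.223],"spin": -0.55},{"linear": [0.02,-0.185,-0.223],"spin": -0.7}], "grip_force": 30}}

```text
time: 13.1
position: [0.4994, -0.1651, 0.2044]
eef_rot: [0.001, 0.925, 0.381, 0.0]
contact_force: [0.3, -0.0, -2.1]
opening: 0.628
```

```bash
python3 -c "
from h import *
S,R=st();print(S['opening'],S['joint_vel'])
tip(-.06,.225)"
```

```text
0.6281938046393285 [-0.3831 -0.1853 -0.4118  0.3098  0.1382 -0.0923  0.3322]
[0.505  0.1371 0.204 ] lin [ 0.2167 -0.2107  0.0002] spin -0.6294901770677113 z [ 0.001  -0.0009 -1.    ]
```

Emit:
{"method": "servo_tool", "body": {"steps": [{"linear": [0.038,-0.037,0],"spin": -0.11},{"linear": [0.075,-0.074,0],"spin": -0.23},{"linear": [0.113,-0.11,0],"spin": -0.34},{"linear": [0.15,-0.147,0],"spin": -0.45},{"linear": [0.18,-0.176,0],"spin": -0.54},{"linear": [0.205,-0.2,0],"spin": -0.6},{"linear": [0.217,-0.211,0],"spin": -0.63},{"linear": [0.217,-0.211,0],"spin": -0.63}]}}

```text
time: 14.1
position: [0.5049, 0.1378, 0.2041]
eef_rot: [0.001, 0.761, 0.649, -0.0]
contact_force: [0.2, -0.4, -1.7]
opening: 0.634
```

```bash
python3 -c "
from h import *
S,R=st();print(S['opening'],S['joint_vel'])
t=cams.read_camera('top');s=cams.read_camera('scene');crop(t,100,130,220,260,5,'b1.png');crop(s,280,70,410,210,5,'b2.png')
tip(-.028,.214)"
```

```text
0.6340367220286837 [ 0.0304 -0.0074  0.0335  0.0119  0.0069  0.0039  0.0019]
[0.5101 0.1687 0.193 ] lin [ 0.0334 -0.0004  0.0109] spin -0.002115130811880306 z [ 0.0006 -0.0021 -1.    ]
```

View pics/b1.png

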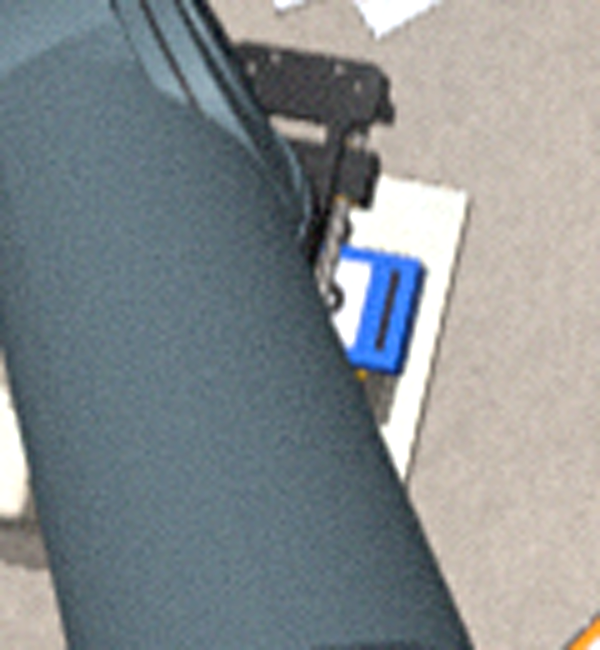

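View pics/b2.png

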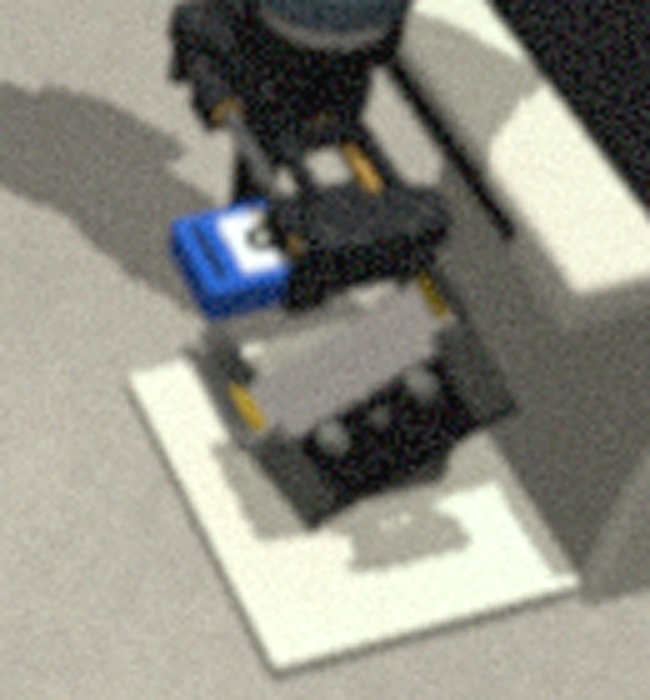

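```bash
python3 -c "
from h import *
t=cams.read_camera('top');s=cams.read_camera('scene')
T=lambda u,v:(u/5+100-.4,v/5+130-.4)
S=lambda u,v:(u/5+280-.4,v/5+70-.4)
for a,b in(((400,373),(173,240)),((425,262),(207,297))):
  X,r=tri(t,T(*a),s,S(*b));print(X,w2p(X),r)
q,R=st();p=q['position']+[0,0,.021];print(w2p(p))
for z in (.022,): print('pred corners', w2p(p))
for dx in(-.052,-.05): 
  for dy in(.028,-.028):
    X=p+R@[dx,dy,-.022];print(w2p(X),proj(t,X)*5-[500,650],proj(s,X)*5-[1400,350])
"
```

```text
[0.4712 0.0933 0.2342] [-0.1086  0.0264  0.2342] 0.0013348906874277588
[0.5233 0.0817 0.2448] [-0.1117 -0.0269  0.2448] 0.00044328685887551345
[-0.0614 -0.0004  0.225 ]
pred corners [-0.0614 -0.0004  0.225 ]
[-0.1134 -0.0283  0.2472] [425.4913 256.2624] [202.6231 294.6211]
[-0.1133  0.0277  0.2471] [399.6067 369.4337] [161.8143 220.9014]
[-0.1114 -0.0283  0.2472] [421.4148 255.5023] [206.2671 293.7528]
[-0.1113  0.0277  0.2471] [395.486  368.6566] [165.3632 220.0833]
```

Emit:
{"method": "servo_tool", "body": {"steps": [{"linear": [0.015,0,0.004],"spin": -0.002},{"linear": [0.03,0,0.01],"spin": -0.002},{"linear": [0.0335,-0.0004,0.015],"spin": -0.002},{"linear": [0.0335,-0.0004,0.02],"spin": -0.002},{"linear": [0.0335,-0.0004,0.025],"spin": -0.002},{"linear": [0.0335,-0.0004,0.03],"spin": -0.002},{"linear": [0.034,-0.0004,0.035],"spin": -0.002},{"linear": [0.034,-0.0004,0.038],"spin": -0.002}], "grip_force": 10}}

```text
time: 15.3
position: [0.5105, 0.1689, 0.1657]
eef_rot: [0.001, 0.762, 0.648, -0.0]
contact_force: [0.2, -0.8, 0.1]
opening: 0.637
```

```bash
python3 -c "
from h import *
q,R=st();p=q['position']+[0,0,.021];print(w2p(p),q['contact_force'],q['ft_torque'],q['opening'])
t=cams.read_camera('top');s=cams.read_camera('scene');crop(t,100,130,220,260,5,'b3.png');crop(s,280,70,410,190,6,'b4.png')
"
```

```text
[-0.0277 -0.0003  0.1867] [ 0.1577 -0.7746  0.079 ] [-0.1853 -0.0948 -0.006 ] 0.6372970163499834
```

View pics/b4.png

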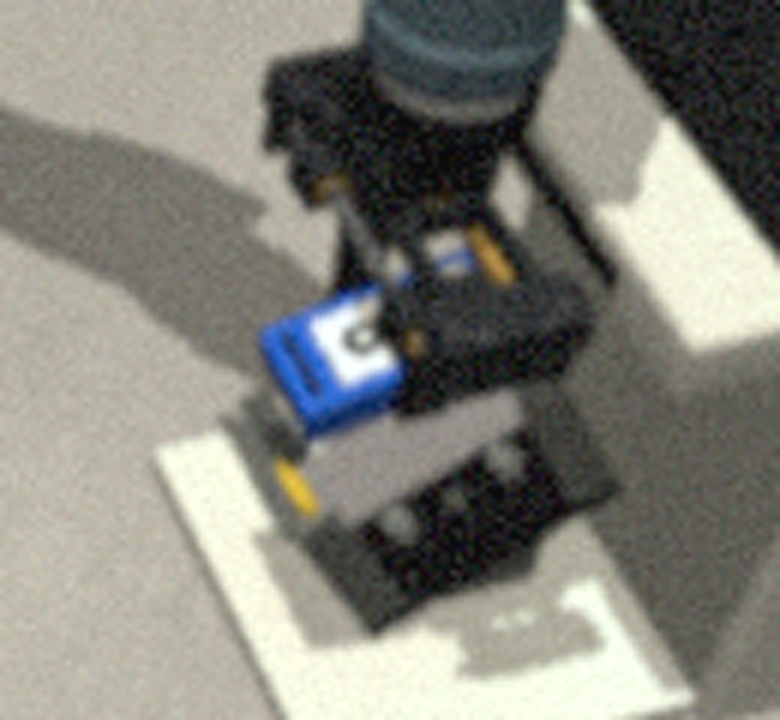

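Emit:
{"method": "servo_tool", "body": {"steps": [{"linear": [0.0005,0,0.004],"spin": 0},{"linear": [0.001,0,0.008],"spin": 0},{"linear": [0.0015,0,0.012],"spin": 0},{"linear": [0.002,0,0.016],"spin": 0},{"linear": [0.003,0,0.02],"spin": 0},{"linear": [0.003,0,0.023],"spin": 0},{"linear": [0.003,0,0.023],"spin": 0},{"linear": [0.003,0,0.023],"spin": 0}]}}

```text
time: 16.4
position: [0.5107, 0.1718, 0.1425]
eef_rot: [0.001, 0.762, 0.648, -0.001]
contact_force: [-0.1, -1.0, -2.1]
opening: 0.631
```

```bash
python3 -c "
from h import *
q,R=st();p=q['position']+[0,0,.021];print(w2p(p),q['contact_force'],q['ft_torque'],q['opening'])
t=cams.read_camera('top');s=cams.read_camera('scene');crop(t,100,130,220,260,5,'b5.png');crop(s,280,70,410,190,6,'b6.png')
"
```

```text
[-0.0248 -0.      0.1635] [-0.0899 -0.9823 -2.0571] [-0.0573 -0.0973  0.0304] 0.6313699770350174
```

View pics/b6.png

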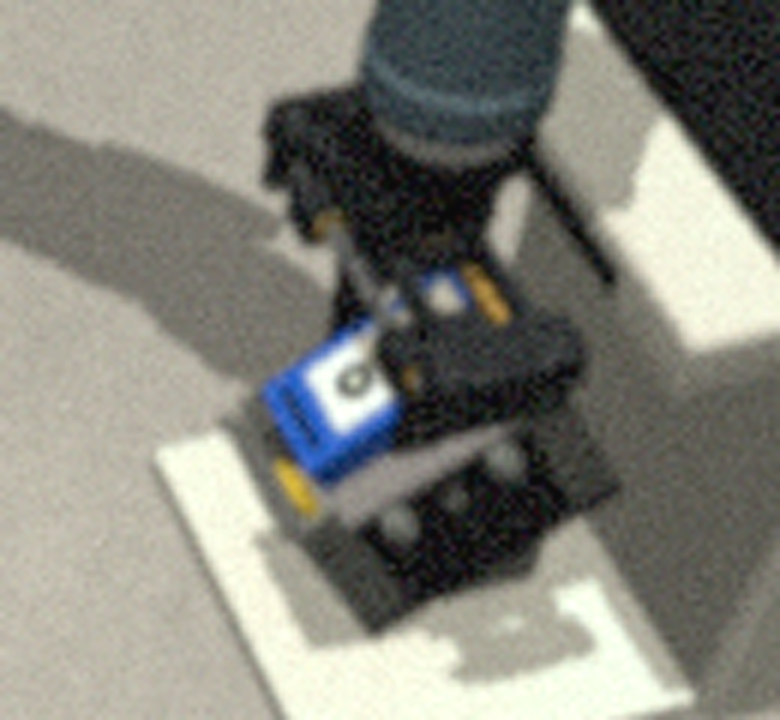

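View pics/b5.png

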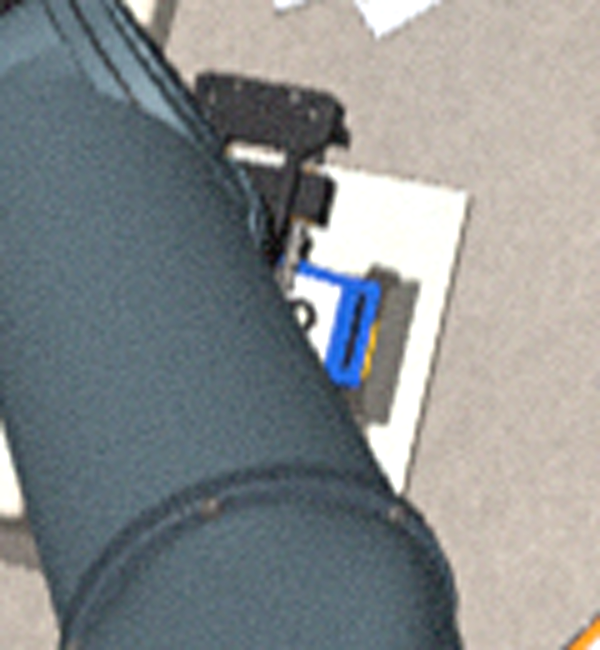

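```bash
python3 -c "
from h import *
t=cams.read_camera('top');s=cams.read_camera('scene')
T=lambda u,v:(u/5+100-.4,v/5+130-.4)
S=lambda u,v:(u/6+280-.42,v/6+70-.42)
for a,b in(((356,386),(268,388)),((380,283),(313,462))):
  X,r=tri(t,T(*a),s,S(*b));print(w2p(X),r)
crop(s,315,115,375,165,13,'b7.png')
q,R=st();p=w2p(q['position']+[0,0,.021])
# model: piv at tip+h ; cassette coords: grip at x=-10,z=h+.002
for th in(20,25,30,35,40):
  a=np.radians(th);c,s_=np.cos(a),np.sin(a)
  for h in(.012,.017):
    d=np.array([-.05,.022-h]);print(th,h,p[0]+c*d[0]-s_*d[1],p[2]+h+s_*d[0]+c*d[1], [ (proj(cam,PO+PR@np.array([p[0]+c*d[0]-s_*d[1],y,p[2]+h+s_*d[0]+c*d[1]]))-o+.42)*k for cam,o,k,y in((t,[100,130],5,-.028),(s,[280,70],6,-.028),(s,[280,70],6,.028))])
"
```

```text
[-0.0706  0.0266  0.1578] 0.0022210192117198546
[-0.0723 -0.0279  0.1645] 0.0022342968969760735
20 0.012 -0.07509807151725736 0.16799690199992515 [array([380.2345, 280.4063]), array([303.5697, 459.4531]), array([255.8772, 373.784 ])]
20 0.017 -0.07338797080062902 0.16829843889599558 [array([376.906, 279.685]), array([307.1327, 458.1379]), array([259.3431, 372.509 ])]
25 0.012 -0.07423481101394473 0.16363314774168103 [array([380.1819, 281.9271]), array([304.0252, 465.4146]), array([256.4794, 379.8665])]
25 0.017 -0.07212171970524123 0.16410160880649774 [array([376.0511, 281.0001]), array([308.4413, 463.6545]), array([260.7722, 378.1536])]
30 0.012 -0.07299450923392718 0.15936123699619387 [array([379.3929, 283.2674]), array([305.2653, 471.0104]), array([257.8431, 385.5917])]
30 0.017 -0.07049450923392718 0.16003110997727166 [array([374.4831, 282.1278]), array([310.507, 468.767]), array([262.9349, 383.4012])]
35 0.012 -0.0713866056226653 0.15521368158368712 [array([377.8824, 284.4195]), array([307.2727, 476.2021]), array([259.9505, 390.9201])]
35 0.017 -0.06851872344091006 0.15611792136224212 [array([372.2215, 283.0621]), array([313.3067, 473.4415]), array([265.8078, 388.2167])]
40 0.012 -0.06942333729751954 0.1512220469052123 [array([375.6697, 285.3773]), array([310.0248, 480.9553]), array([262.7787, 395.8162])]
40 0.017 -0.06620939924908684 0.1523918246896174 [array([369.2902, 283.7985]), array([316.8129, 477.6478]), array([269.3634, 392.5688])]
```

View pics/b7.png

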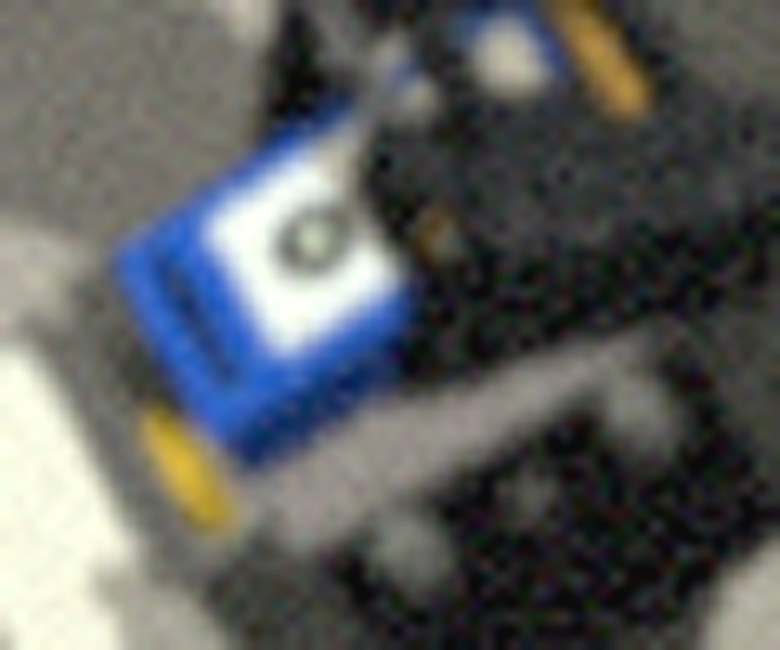

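Emit:
{"method": "servo_tool", "body": {"steps": [{"linear": [-0.003,0,-0.004],"spin": 0},{"linear": [-0.008,0,-0.002],"spin": 0},{"linear": [-0.014,0,0.003],"spin": 0},{"linear": [-0.014,0,0.0045],"spin": 0},{"linear": [-0.0115,0,0.0085],"spin": 0},{"linear": [-0.009,0,0.013],"spin": 0},{"linear": [-0.0065,0,0.0175],"spin": 0},{"linear": [-0.0065,0,0.0175],"spin": 0}], "grip_force": 12}}

```text
time: 17.6
position: [0.5094, 0.1658, 0.1247]
eef_rot: [0.001, 0.761, 0.648, -0.001]
contact_force: [0.0, -0.7, -1.3]
opening: 0.635
```

```bash
python3 -c "
from h import *
q,R=st();p=q['position']+[0,0,.021];print(w2p(p),q['contact_force'],q['ft_torque'],q['opening'])
t=cams.read_camera('top');s=cams.read_camera('scene');crop(t,140,160,200,225,9,'b8.png');crop(s,305,100,385,180,8,'b9.png')
"
```

```text
[-0.0309  0.0002  0.1457] [ 0.0304 -0.7198 -1.3072] [ 0.0173 -0.0434  0.0355] 0.6351236356716018
```

View pics/b9.png

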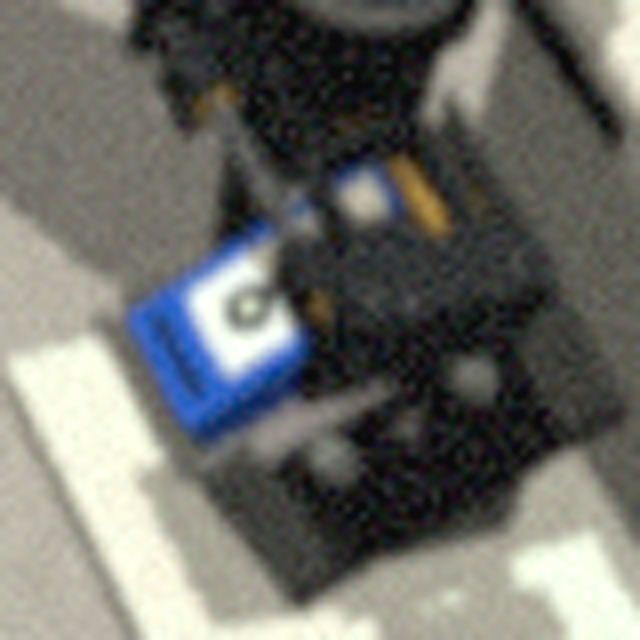

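View pics/b8.png

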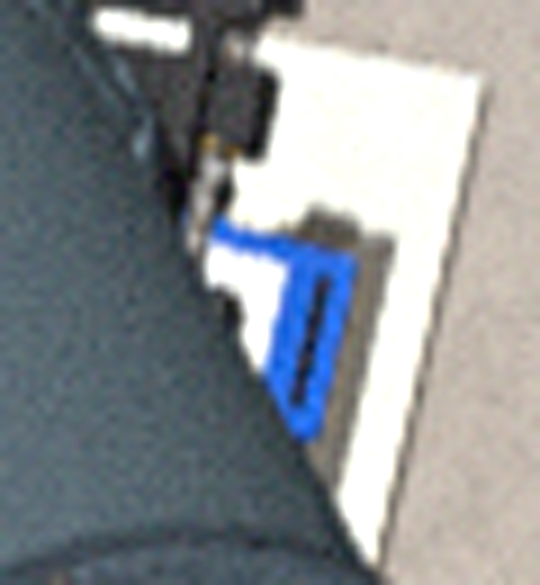

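```bash
python3 -c "
from h import *
t=cams.read_camera('top');s=cams.read_camera('scene')
T=lambda u,v:(u/9+140-.44,v/9+160-.44)
S=lambda u,v:(u/8+305-.44,v/8+100-.44)
for a,b in(((312,440),(130,308)),((358,255),(200,425))):
  X,r=tri(t,T(*a),s,S(*b));d=w2p(X)-[0,0,.125];print('xm',.866*d[0]+.5*d[2],'y',d[1],'zm',-.5*d[0]+.866*d[2],r)
for x,y,z in((-.06,-.028,.054),(-.06,.028,.054),(-.06,-.028,.03),(-.0625,-.038,.028),(-.0625,.038,.028)):
  w=m2w(x,y,z);print(x,y,z,(proj(t,w)-[140,160]+.44)*9,(proj(s,w)-[305,100]+.44)*8)
"
```

```text
xm -0.058219208629653116 y 0.027650511167508756 zm 0.05512805538699343 0.0013881102669606737
xm -0.05813322020650605 y -0.029510538056033004 zm 0.053569335317817664 0.003034658517498956
-0.06 -0.028 0.054 [353.9738 256.5655] [184.4603 425.8382]
-0.06 0.028 0.054 [311.8995 440.5899] [122.5991 312.2657]
-0.06 -0.028 0.03 [327.3967 263.9512] [208.2105 456.4009]
-0.0625 -0.038 0.028 [340.3003 234.9392] [215.3229 483.3639]
-0.0625 0.038 0.028 [284.1772 479.2979] [132.197  330.7198]
```

Emit:
{"method": "servo_tool", "body": {"steps": [{"linear": [0.0015,0,0.0026],"spin": 0},{"linear": [0.003,0,0.0052],"spin": 0},{"linear": [0.0045,0,0.0078],"spin": 0},{"linear": [0.006,0,0.0104],"spin": 0},{"linear": [0.0075,0,0.013],"spin": 0},{"linear": [0.0085,0,0.0147],"spin": 0},{"linear": [0.0095,0,0.0164],"spin": 0},{"linear": [0.0095,0,0.0164],"spin": 0}]}}

```text
time: 18.8
position: [0.5115, 0.175, 0.1089]
eef_rot: [0.001, 0.762, 0.648, -0.0]
contact_force: [1.3, 1.5, 1.0]
opening: 0.64
```

```bash
python3 -c "
from h import *
q,R=st();p=q['position']+[0,0,.021];print(w2p(p),q['contact_force'],q['ft_torque'],q['opening'])
t=cams.read_camera('top');s=cams.read_camera('scene');crop(t,140,160,200,225,9,'b10.png');crop(s,305,100,385,180,8,'b11.png')
"
```

```text
[-0.0215 -0.0004  0.1299] [1.2998 1.5165 1.0494] [ 0.197  -0.1712  0.0313] 0.6396163124092724
```

View pics/b11.png

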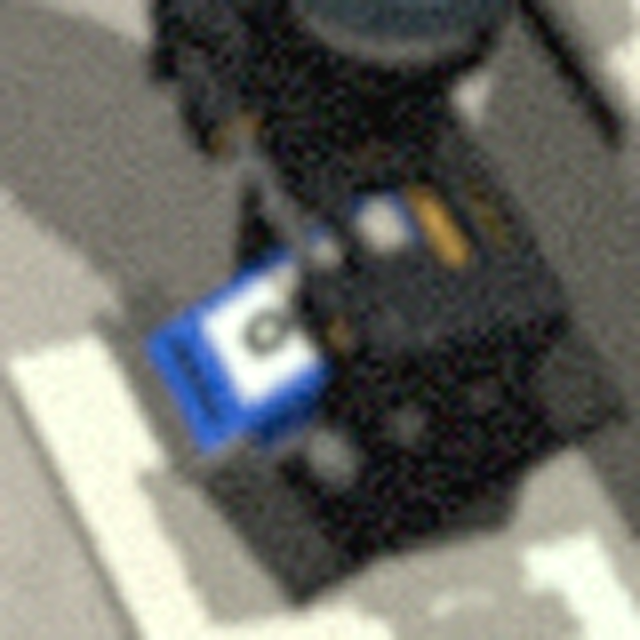

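Emit:
{"method": "servo_tool", "body": {"steps": [{"linear": [0,0,0],"spin": 0},{"linear": [0,0,0],"spin": 0},{"linear": [0,0,0],"spin": 0},{"linear": [0,0,-0.01],"spin": 0},{"linear": [-0.004,0,-0.025],"spin": 0},{"linear": [-0.01,0,-0.04],"spin": 0},{"linear": [-0.015,0,-0.045],"spin": 0},{"linear": [-0.015,0,-0.045],"spin": 0}], "hand": 1}}

```text
time: 19.9
position: [0.5094, 0.1595, 0.1545]
eef_rot: [0.001, 0.762, 0.647, 0.0]
contact_force: [0.2, 0.5, -0.2]
opening: 1.0
```

```bash
python3 -c "
from h import *
q,R=st();p=q['position']+[0,0,.021];print(w2p(p),q['contact_force'],q['ft_torque'],q['opening'])
t=cams.read_camera('top');s=cams.read_camera('scene');crop(t,140,160,200,225,9,'b12.png');crop(s,305,100,385,180,8,'b13.png')
"
```

```text
[-0.0372 -0.0007  0.1755] [ 0.1606  0.5343 -0.1605] [-0.0317 -0.0417  0.022 ] 1.0002503291241267
```

View pics/b13.png

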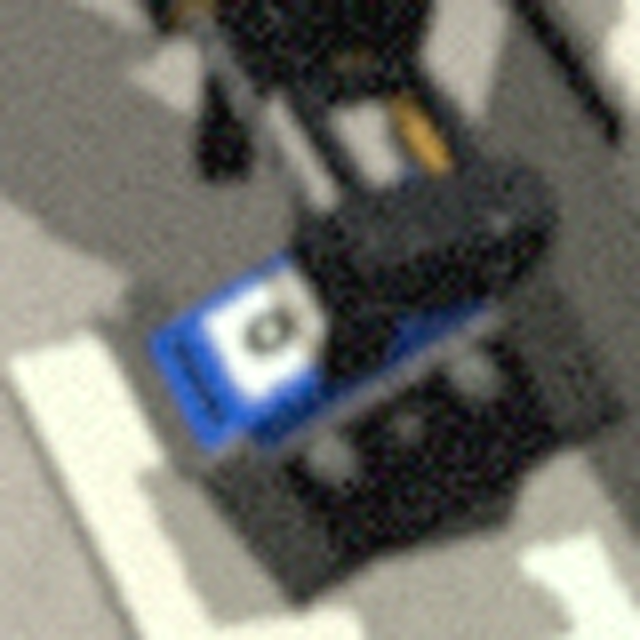

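View pics/b12.png

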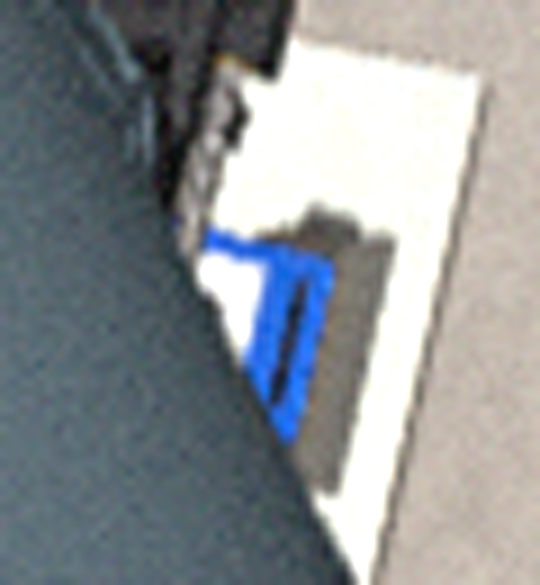

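Emit:
{"method": "servo_tool", "body": {"steps": [{"linear": [-0.004,0,0],"spin": 0},{"linear": [-0.009,0,0],"spin": 0},{"linear": [-0.009,0,0],"spin": 0},{"linear": [-0.009,0,0],"spin": 0},{"linear": [-0.009,0,0.005],"spin": 0},{"linear": [-0.009,0,0.01],"spin": 0},{"linear": [-0.009,0,0.018],"spin": 0},{"linear": [-0.009,0,0.023],"spin": 0}], "hand": -0.5}}

```text
time: 21.0
position: [0.5071, 0.151, 0.13]
eef_rot: [0.001, 0.762, 0.648, -0.001]
contact_force: [1.0, 0.6, 0.2]
opening: 0.248
```

```bash
python3 -c "
from h import *
q,R=st();p=q['position']+[0,0,.021];print(w2p(p),q['contact_force'],q['ft_torque'],q['opening'])
s=cams.read_camera('scene');crop(s,305,100,385,180,8,'b14.png')
"
```

```text
[-0.0459  0.0002  0.151 ] [1.0168 0.5976 0.2053] [-0.055  -0.0593 -0.0036] 0.2484057848168072
```

View pics/b14.png

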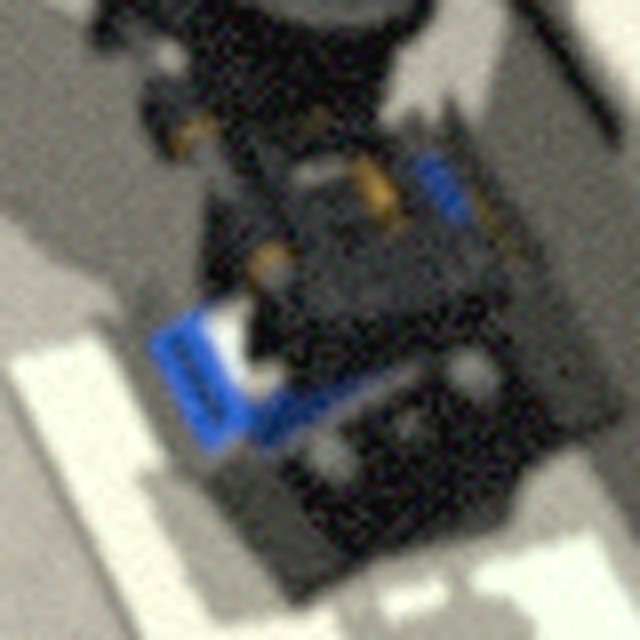

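Emit:
{"method": "servo_tool", "body": {"steps": [{"linear": [0.0015,0,0.0026],"spin": 0},{"linear": [0.003,0,0.0052],"spin": 0},{"linear": [0.0045,0,0.0078],"spin": 0},{"linear": [0.006,0,0.0104],"spin": 0},{"linear": [0.0075,0,0.013],"spin": 0},{"linear": [0.009,0,0.0156],"spin": 0},{"linear": [0.0105,0,0.0182],"spin": 0},{"linear": [0.012,0,0.0208],"spin": 0}]}}

```text
time: 22.05
position: [0.5092, 0.163, 0.1089]
eef_rot: [0.001, 0.762, 0.648, -0.001]
contact_force: [0.0, -1.7, 5.6]
opening: 0.254
```

```bash
python3 -c "
from h import *
q,R=st();p=q['position']+[0,0,.021];print(w2p(p),PR.T@q['contact_force'],q['ft_torque'],q['opening'])
s=cams.read_camera('scene');crop(s,305,100,385,180,8,'b15.png')
"
```

```text
[-0.0338  0.      0.1299] [-1.7131 -0.2948  5.556 ] [-0.2417  0.0304  0.0307] 0.2536080334069706
```

View pics/b15.png

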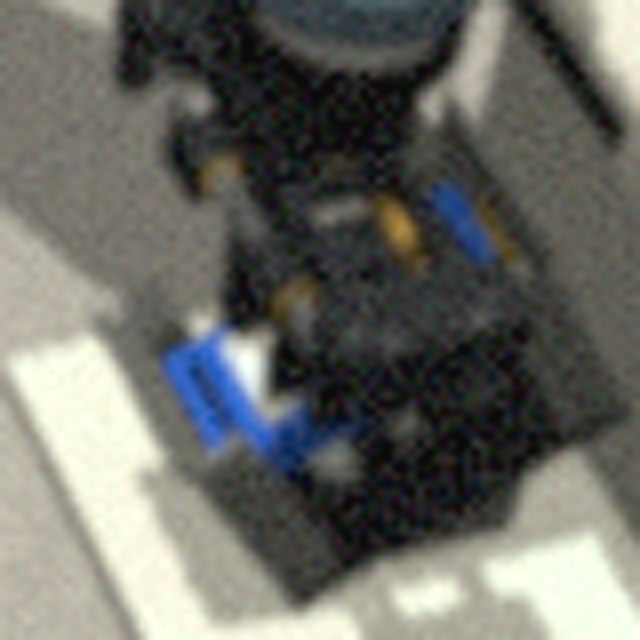

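Emit:
{"method": "servo_tool", "body": {"steps": [{"linear": [0.0015,0,0.0026],"spin": 0},{"linear": [0.003,0,0.0052],"spin": 0},{"linear": [0.0045,0,0.0078],"spin": 0},{"linear": [0.006,0,0.0104],"spin": 0},{"linear": [0.0075,0,0.013],"spin": 0},{"linear": [0.009,0,0.0156],"spin": 0},{"linear": [0.01,0,0.0173],"spin": 0},{"linear": [0.01,0,0.0173],"spin": 0}]}}

```text
time: 23.1
position: [0.5108, 0.173, 0.0913]
eef_rot: [0.001, 0.762, 0.648, -0.001]
contact_force: [-0.3, -1.9, 4.9]
opening: 0.252
```

```bash
python3 -c "
from h import *
q,R=st();p=q['position']+[0,0,.021];print(w2p(p),PR.T@q['contact_force'],q['ft_torque'],q['opening'])
s=cams.read_camera('scene');crop(s,305,100,385,180,8,'b16.png')
"
```

```text
[-0.0236  0.      0.1123] [-1.9674  0.0022  4.942 ] [-0.3137 -0.0153 -0.0207] 0.2517619443655326
```

View pics/b16.png

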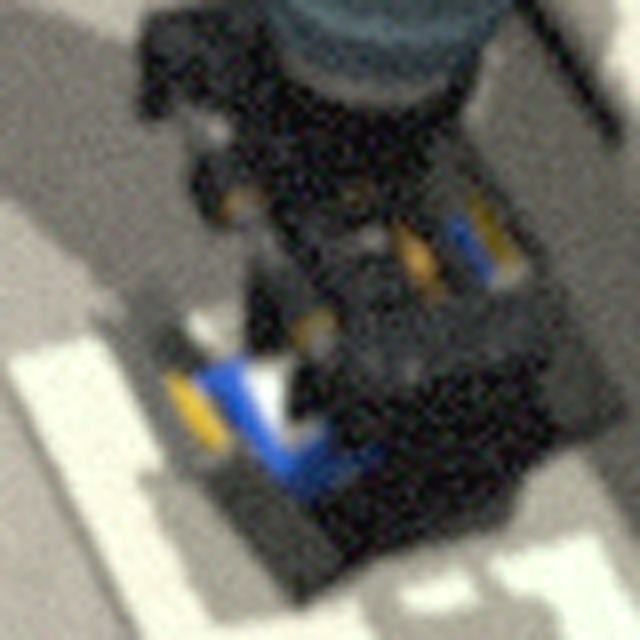

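Emit:
{"method": "servo_tool", "body": {"steps": [{"linear": [0.0005,0,0.0009],"spin": 0},{"linear": [0.0005,0,0.0009],"spin": 0},{"linear": [-0.002,0,-0.0035],"spin": 0},{"linear": [-0.008,0,-0.014],"spin": 0},{"linear": [-0.018,0,-0.031],"spin": 0},{"linear": [-0.03,0,-0.052],"spin": 0},{"linear": [-0.06,0,-0.08],"spin": 0},{"linear": [-0.1,0,-0.11],"spin": 0}]}}

```text
time: 24.15
position: [0.4943, 0.0739, 0.2032]
eef_rot: [0.001, 0.761, 0.648, -0.0]
contact_force: [0.4, -0.0, -0.8]
opening: 0.25
```

```bash
python3 -c "
from h import *
q,R=st();p=q['position']+[0,0,.021];print(w2p(p),PR.T@q['contact_force'],q['ft_torque'],q['opening'])
s=cams.read_camera('scene');crop(s,305,100,385,180,8,'b17.png');t=cams.read_camera('top');crop(t,100,145,200,245,6,'b18.png')
"
```

```text
[-0.1241  0.0005  0.2242] [ 0.0391 -0.3511 -0.8148] [-0.0612 -0.0833 -0.0079] 0.25015498878053244
```

View pics/b17.png

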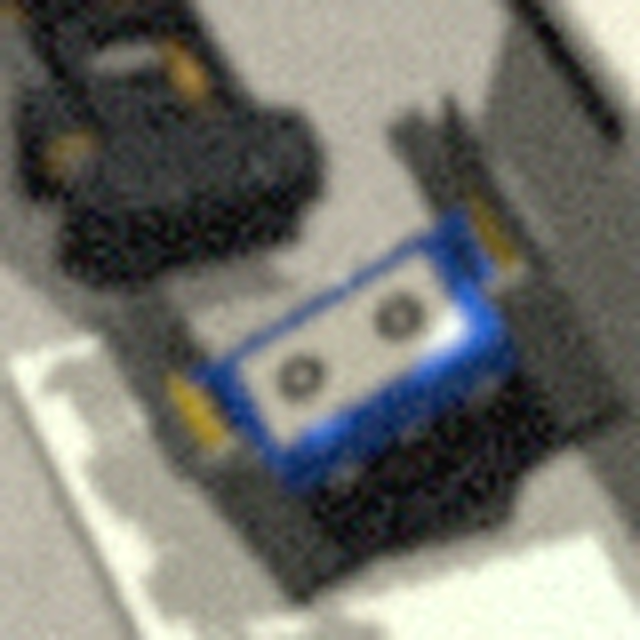

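View pics/b18.png

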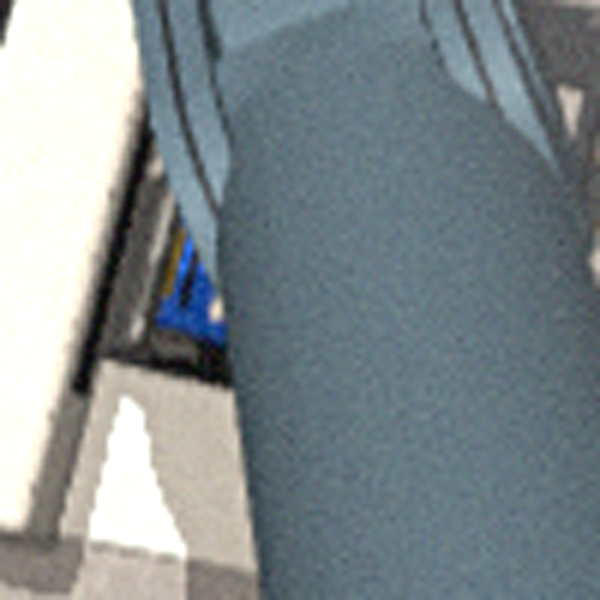

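```bash
python3 -c "
from h import *
go([.495,-.1033,.05],.068)"
```

```text
lin [-0.1703  0.0269  0.1556] spin 1.335273603199819 z [ 0.0047 -0.004  -1.    ]
```

Emit:
{"method": "servo_tool", "body": {"steps": [{"linear": [-0.02,0.003,0.01],"spin": 0.17},{"linear": [-0.045,0.007,0.03],"spin": 0.34},{"linear": [-0.07,0.011,0.05],"spin": 0.52},{"linear": [-0.1,0.016,0.075],"spin": 0.7},{"linear": [-0.125,0.02,0.1],"spin": 0.88},{"linear": [-0.15,0.024,0.125],"spin": 1.06},{"linear": [-0.165,0.026,0.145],"spin": 1.23},{"linear": [-0.17,0.027,0.155],"spin": 1.335}], "hand": 1}}

```text
time: 25.25
position: [0.4943, -0.1037, 0.0497]
eef_rot: [0.002, 1.0, 0.031, 0.002]
contact_force: [0.2, 0.1, 1.1]
opening: 1.002
```

Emit:
{"method": "servo_tool", "body": {"steps": [{"linear": [0,0,0],"spin": 0},{"linear": [0,0,0],"spin": 0},{"linear": [0,0,0],"spin": 0},{"linear": [0,0,0],"spin": 0},{"linear": [0,0,0],"spin": 0},{"linear": [0,0,0],"spin": 0},{"linear": [0,0,0],"spin": 0},{"linear": [0,0,0],"spin": 0}]}}

```text
time: 26.25
position: [0.4943, -0.1037, 0.0497]
eef_rot: [0.002, 1.0, 0.031, 0.002]
contact_force: [0.5, 0.3, -0.2]
opening: 0.998
```

```bash
python3 -c "
from h import *
go([.495,-.1033,-.018],.068)
s=cams.read_camera('scene');crop(s,210,130,310,230,6,'c1.png');print(rect(s,230,175,280,225,ORG))
"
```

```text
lin [ 0.0005 -0.0007  0.0677] spin -0.005294507948937266 z [ 0.0034 -0.0037 -1.    ]
(((509.3077392578125, -102.65325927734375), (127.52501678466797, 60.452972412109375), 4.458738803863525), 385)
```

View pics/c1.png

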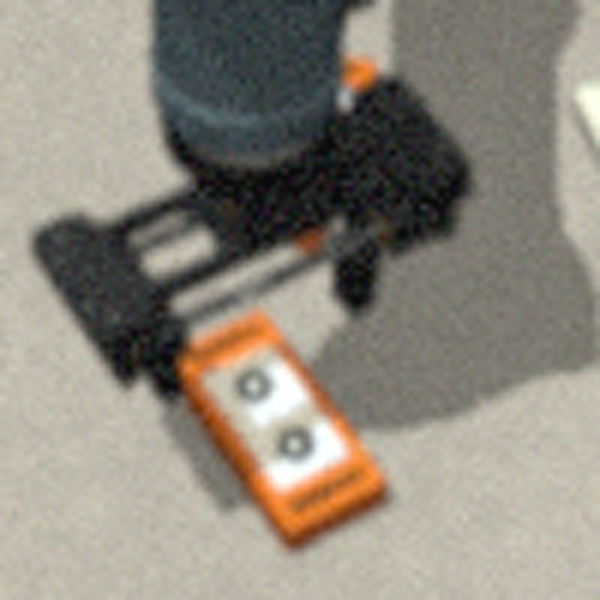

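Emit:
{"method": "servo_tool", "body": {"steps": [{"linear": [0,0,0.02],"spin": -0.005},{"linear": [0.0005,-0.0005,0.04],"spin": -0.005},{"linear": [0.0005,-0.0005,0.055],"spin": -0.005},{"linear": [0.0005,-0.0005,0.063],"spin": -0.005},{"linear": [0.0005,-0.0005,0.067],"spin": -0.005},{"linear": [0.0005,-0.0005,0.0677],"spin": -0.005},{"linear": [0.0005,-0.0005,0.0677],"spin": -0.005},{"linear": [0.0005,-0.0005,0.0677],"spin": -0.005}]}}

```text
time: 27.3
position: [0.4954, -0.1036, -0.0176]
eef_rot: [0.002, 0.999, 0.034, 0.002]
contact_force: [0.1, 0.5, -0.3]
opening: 0.997
```

Emit:
{"method": "servo_tool", "body": {"steps": [{"linear": [0,0,0],"spin": 0},{"linear": [0,0,0],"spin": 0},{"linear": [0,0,0],"spin": 0},{"linear": [0,0,0],"spin": 0},{"linear": [0,0,0],"spin": 0},{"linear": [0,0,0],"spin": 0},{"linear": [0,0,0],"spin": 0},{"linear": [0,0,0],"spin": 0}], "hand": -1, "grip_force": 12}}

```text
time: 28.3
position: [0.4953, -0.1035, -0.0176]
eef_rot: [0.002, 0.999, 0.034, 0.002]
contact_force: [0.2, -0.3, 1.5]
opening: 0.633
```

```bash
python3 -c "
from h import *
S,R=st();print(S['opening'],S['position'],S['contact_force'])
tip(-.06,.225)
s=cams.read_camera('scene');crop(s,220,150,300,230,8,'c2.png')"
```

```text
0.633181125343441 [ 0.4953 -0.1035 -0.0176] [ 0.2248 -0.3168  1.484 ]
[0.505  0.1371 0.204 ] lin [ 0.0268 -0.2385 -0.2225] spin -1.3428102825278607 z [ 0.004  -0.0038 -1.    ]
```

View pics/c2.png

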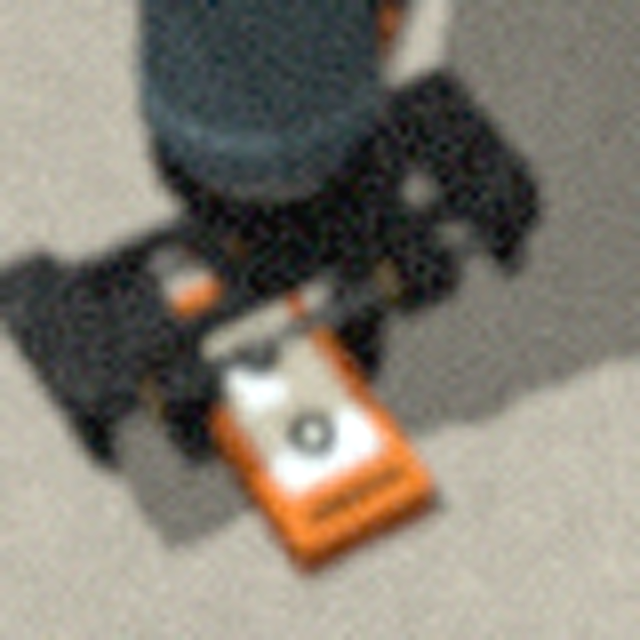

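Orange is gripped (opening 0.633 → 56 mm). Carrying it to the standoff.

Emit:
{"method": "servo_tool", "body": {"steps": [{"linear": [0,0,-0.03],"spin": 0},{"linear": [0,0,-0.08],"spin": 0},{"linear": [0,0,-0.13],"spin": -0.08},{"linear": [0.002,-0.01,-0.18],"spin": -0.22},{"linear": [0.005,-0.035,-0.21],"spin": -0.37},{"linear": [0.008,-0.07,-0.222],"spin": -0.52},{"linear": [0.012,-0.11,-0.222],"spin": -0.67},{"linear": [0.016,-0.15,-0.222],"spin": -0.82}], "grip_force": 30}}

```text
time: 29.35
position: [0.5, 0.049, 0.2039]
eef_rot: [0.003, 0.902, 0.431, 0.001]
contact_force: [1.0, -0.1, -1.3]
opening: 0.631
```

```bash
python3 -c "
from h import *
tip(-.06,.225)"
```

```text
[0.505  0.1371 0.204 ] lin [ 0.0717 -0.0514 -0.0004] spin -0.51847799143993 z [ 0.0042 -0.0041 -1.    ]
```

Emit:
{"method": "servo_tool", "body": {"steps": [{"linear": [0.02,-0.014,0],"spin": -0.13},{"linear": [0.038,-0.027,0],"spin": -0.25},{"linear": [0.055,-0.039,0],"spin": -0.38},{"linear": [0.067,-0.048,0],"spin": -0.48},{"linear": [0.0717,-0.0514,-0.0004],"spin": -0.5185},{"linear": [0.0717,-0.0514,-0.0004],"spin": -0.5185},{"linear": [0.0717,-0.0514,-0.0004],"spin": -0.5185},{"linear": [0.0717,-0.0514,-0.0004],"spin": -0.5185}]}}

```text
time: 30.35
position: [0.5051, 0.1363, 0.204]
eef_rot: [0.003, 0.762, 0.648, 0.0]
contact_force: [-0.2, -0.0, -0.3]
opening: 0.631
```

```bash
python3 -c "
from h import *
tip(-.0277,.1867)
t=cams.read_camera('top');s=cams.read_camera('scene');crop(t,100,130,220,260,5,'c3.png');crop(s,280,70,410,190,6,'c4.png')"
```

```text
[0.5102 0.169  0.1657] lin [ 0.0331 -0.0004  0.0381] spin -0.001553811979777997 z [ 0.0043 -0.0045 -1.    ]
```

View pics/c3.png

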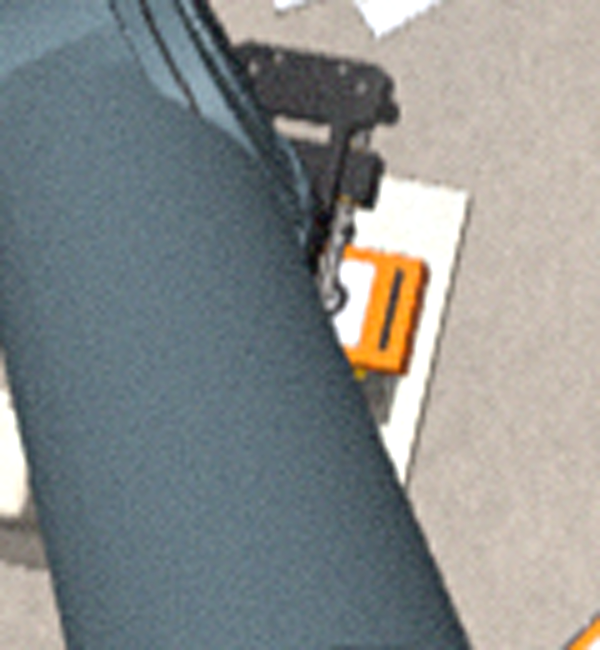

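View pics/c4.png

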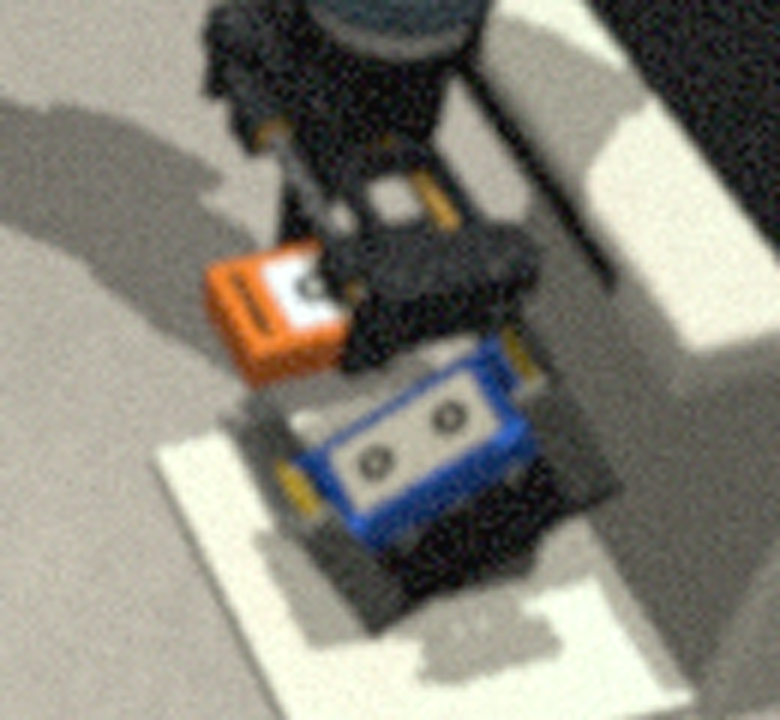

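Emit:
{"method": "servo_tool", "body": {"steps": [{"linear": [0.015,0,0.004],"spin": -0.0015},{"linear": [0.03,0,0.01],"spin": -0.0015},{"linear": [0.033,-0.0004,0.015],"spin": -0.0015},{"linear": [0.033,-0.0004,0.02],"spin": -0.0015},{"linear": [0.033,-0.0004,0.025],"spin": -0.0015},{"linear": [0.033,-0.0004,0.03],"spin": -0.0015},{"linear": [0.033,-0.0004,0.035],"spin": -0.0015},{"linear": [0.033,-0.0004,0.038],"spin": -0.0015}], "grip_force": 10}}

```text
time: 31.45
position: [0.5102, 0.1687, 0.1656]
eef_rot: [0.003, 0.761, 0.648, 0.0]
contact_force: [-0.5, -0.9, 0.9]
opening: 0.634
```

```bash
python3 -c "
from h import *
q,R=st();print(w2p(q['position']+[0,0,.021]),q['contact_force'])
tip(-.0248,.1635)"
```

```text
[-0.0279 -0.      0.1866] [-0.4689 -0.9379  0.8743]
[0.5106 0.1718 0.1425] lin [ 0.0032 -0.0002  0.0231] spin 8.096726880957306e-05 z [ 0.0042 -0.0046 -1.    ]
```

Emit:
{"method": "servo_tool", "body": {"steps": [{"linear": [0.0005,0,0.004],"spin": 0},{"linear": [0.001,0,0.008],"spin": 0},{"linear": [0.0015,0,0.012],"spin": 0},{"linear": [0.002,0,0.016],"spin": 0},{"linear": [0.003,0,0.02],"spin": 0},{"linear": [0.003,0,0.023],"spin": 0},{"linear": [0.003,0,0.023],"spin": 0},{"linear": [0.003,0,0.023],"spin": 0}]}}

```text
time: 32.45
position: [0.5106, 0.1715, 0.1424]
eef_rot: [0.003, 0.761, 0.648, -0.0]
contact_force: [-0.3, -0.1, -1.8]
opening: 0.63
```

```bash
python3 -c "
from h import *
q,R=st();print(w2p(q['position']+[0,0,.021]),q['contact_force'])
tip(-.0388,.159);tip(-.0309,.1457)
s=cams.read_camera('scene');crop(s,280,70,410,190,6,'c5.png')"
```

```text
[-0.0252 -0.0001  0.1634] [-0.2988 -0.12   -1.7564]
[0.5084 0.158  0.138 ] lin [-0.0136 -0.0001  0.0045] spin 0.00010497373693052481 z [ 0.0039 -0.0048 -1.    ]
[0.5097 0.1658 0.1247] lin [-0.0057 -0.0001  0.0178] spin 0.00010497373693052481 z [ 0.0039 -0.0048 -1.    ]
```

View pics/c5.png

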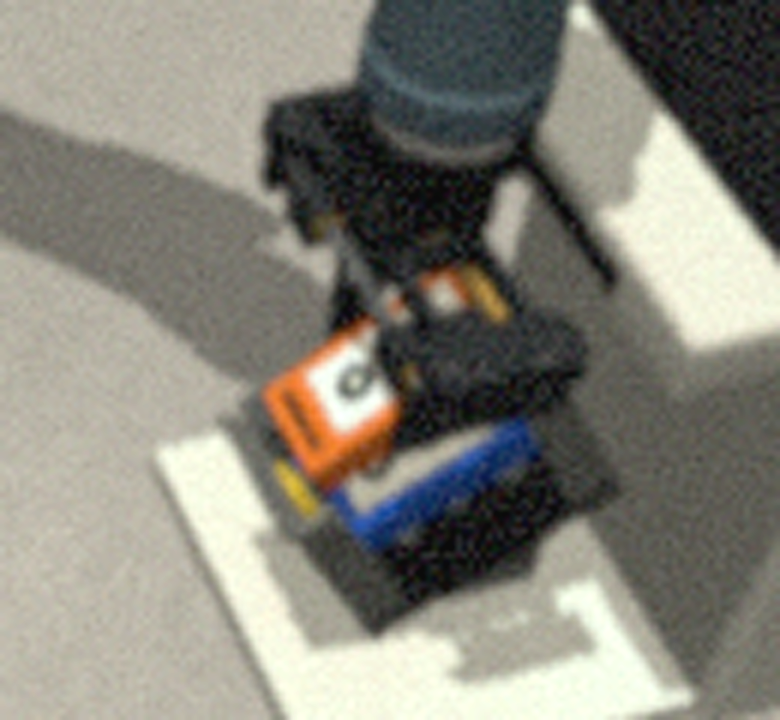

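Identical to the blue's tilt stage; same insertion.

Emit:
{"method": "servo_tool", "body": {"steps": [{"linear": [-0.003,0,-0.004],"spin": 0},{"linear": [-0.008,0,-0.002],"spin": 0},{"linear": [-0.0135,0,0.003],"spin": 0},{"linear": [-0.0135,0,0.0045],"spin": 0},{"linear": [-0.011,0,0.0085],"spin": 0},{"linear": [-0.0085,0,0.013],"spin": 0},{"linear": [-0.006,0,0.0177],"spin": 0},{"linear": [-0.006,0,0.0177],"spin": 0}], "grip_force": 12}}

```text
time: 33.5
position: [0.5095, 0.1658, 0.1243]
eef_rot: [0.003, 0.761, 0.648, -0.0]
contact_force: [0.5, -0.4, -0.5]
opening: 0.634
```

```bash
python3 -c "
from h import *
q,R=st();print(w2p(q['position']+[0,0,.021]),q['contact_force'])
t=cams.read_camera('top');s=cams.read_camera('scene');crop(t,140,160,200,225,9,'c6.png');crop(s,305,100,385,180,8,'c7.png')"
```

```text
[-0.0309  0.0002  0.1453] [ 0.4682 -0.3544 -0.5363]
```

View pics/c6.png

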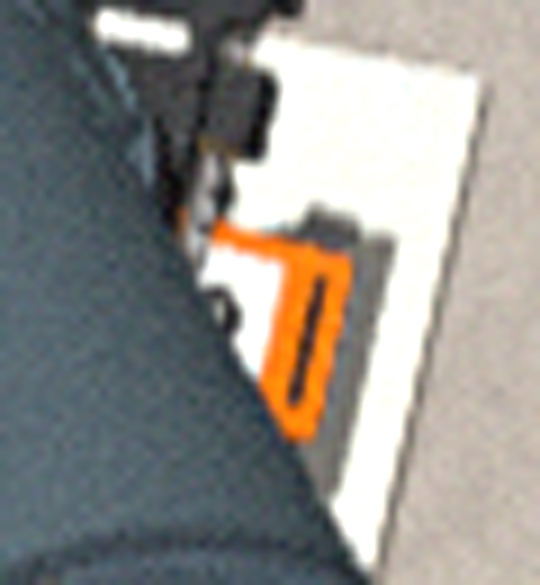

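View pics/c7.png

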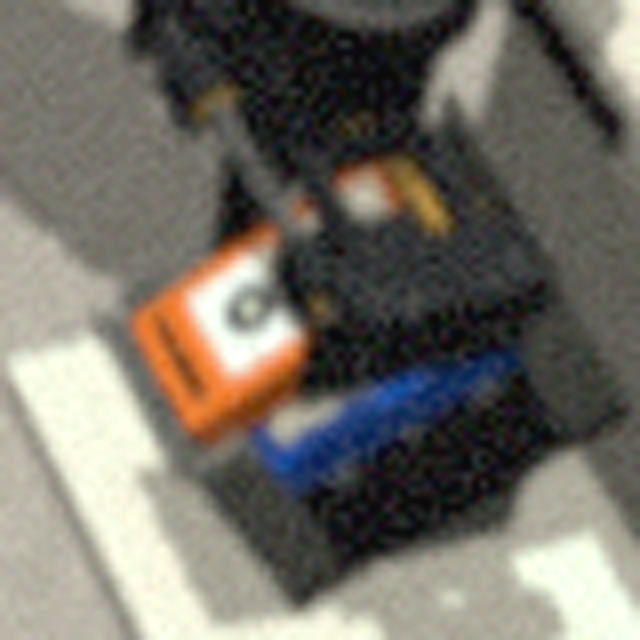

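Same pose as the blue had. Down to the ramps, then release.

Emit:
{"method": "servo_tool", "body": {"steps": [{"linear": [0.0015,0,0.0026],"spin": 0},{"linear": [0.003,0,0.0052],"spin": 0},{"linear": [0.0045,0,0.0078],"spin": 0},{"linear": [0.006,0,0.0104],"spin": 0},{"linear": [0.0075,0,0.013],"spin": 0},{"linear": [0.0085,0,0.0147],"spin": 0},{"linear": [0.0095,0,0.0162],"spin": 0},{"linear": [0.0095,0,0.0162],"spin": 0}]}}

```text
time: 34.6
position: [0.5114, 0.1749, 0.1084]
eef_rot: [0.003, 0.761, 0.648, -0.0]
contact_force: [0.7, 0.9, 1.6]
opening: 0.633
```

```bash
python3 -c "
from h import *
q,R=st();print(w2p(q['position']+[0,0,.021]),q['contact_force'])
s=cams.read_camera('scene');crop(s,305,100,385,180,8,'c8.png')"
```

```text
[-0.0217 -0.0003  0.1294] [0.6696 0.8513 1.5854]
```

View pics/c8.png

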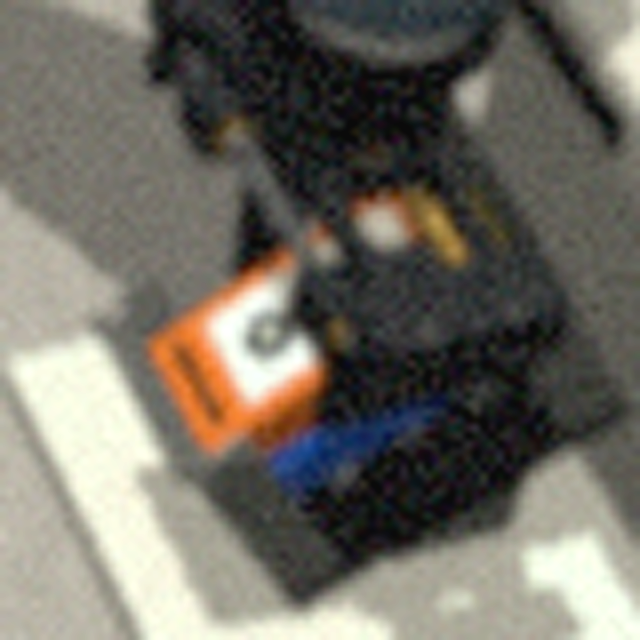

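Emit:
{"method": "servo_tool", "body": {"steps": [{"linear": [0,0,0],"spin": 0},{"linear": [0,0,0],"spin": 0},{"linear": [0,0,0],"spin": 0},{"linear": [0,0,-0.01],"spin": 0},{"linear": [-0.004,0,-0.025],"spin": 0},{"linear": [-0.01,0,-0.04],"spin": 0},{"linear": [-0.015,0,-0.045],"spin": 0},{"linear": [-0.015,0,-0.045],"spin": 0}], "hand": 1}}

```text
time: 35.65
position: [0.5091, 0.1595, 0.154]
eef_rot: [0.003, 0.762, 0.648, 0.0]
contact_force: [-0.8, -0.1, -0.5]
opening: 0.998
```

```bash
python3 -c "
from h import *
q,R=st();print(w2p(q['position']+[0,0,.021]),q['contact_force'])
tip(-.046,.1755);tip(-.046,.151)
s=cams.read_camera('scene');crop(s,305,100,385,180,8,'c9.png')"
```

```text
[-0.0372 -0.0005  0.175 ] [-0.7632 -0.0665 -0.4768]
[0.5073 0.1509 0.1545] lin [-0.0088 -0.0004 -0.0005] spin -0.0008777308089791269 z [ 0.0049 -0.0049 -1.    ]
[0.5073 0.1509 0.13  ] lin [-0.0087 -0.0006  0.024 ] spin -0.0008777308089791269 z [ 0.0049 -0.0049 -1.    ]
```

View pics/c9.png

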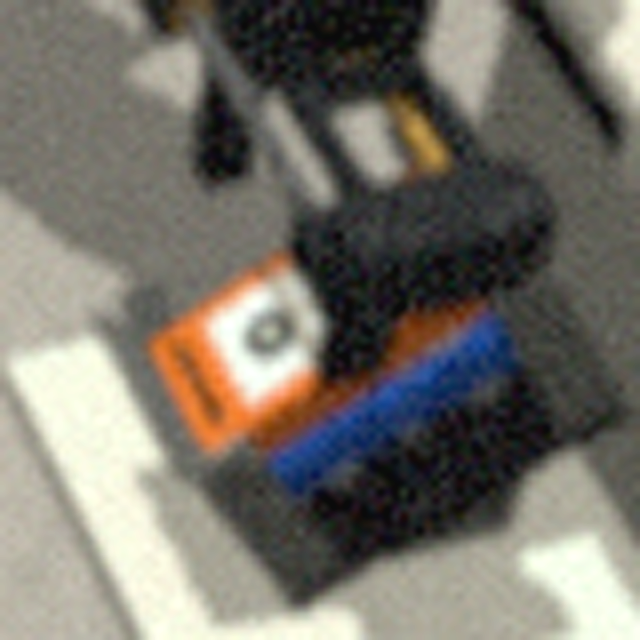

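Emit:
{"method": "servo_tool", "body": {"steps": [{"linear": [-0.004,0,0],"spin": 0},{"linear": [-0.0088,0,0],"spin": 0},{"linear": [-0.0088,0,0],"spin": 0},{"linear": [-0.0088,0,0],"spin": 0},{"linear": [-0.0088,-0.0004,0.005],"spin": 0},{"linear": [-0.0088,-0.0004,0.01],"spin": 0},{"linear": [-0.0088,-0.0004,0.018],"spin": 0},{"linear": [-0.0088,-0.0004,0.023],"spin": 0}], "hand": -0.5}}

```text
time: 36.7
position: [0.5068, 0.151, 0.1298]
eef_rot: [0.003, 0.762, 0.648, -0.0]
contact_force: [0.1, 0.1, 0.4]
opening: 0.249
```

```bash
python3 -c "
from h import *
q,R=st();print(w2p(q['position']+[0,0,.021]),q['contact_force'],q['opening'])
tip(-.0338,.1299)"
```

```text
[-0.046   0.0005  0.1508] [0.0754 0.0886 0.411 ] 0.24912315294384127
[0.5092 0.1629 0.1089] lin [0.0123 0.0004 0.0208] spin -0.00036171154696118535 z [ 0.0033 -0.005  -1.    ]
```

Emit:
{"method": "servo_tool", "body": {"steps": [{"linear": [0.0015,0,0.0026],"spin": 0},{"linear": [0.003,0,0.0052],"spin": 0},{"linear": [0.0045,0,0.0078],"spin": 0},{"linear": [0.006,0,0.0104],"spin": 0},{"linear": [0.0075,0.0002,0.013],"spin": 0},{"linear": [0.009,0.0004,0.0156],"spin": 0},{"linear": [0.0105,0.0004,0.0182],"spin": 0},{"linear": [0.012,0.0004,0.0208],"spin": 0}]}}

```text
time: 37.7
position: [0.5095, 0.1628, 0.1093]
eef_rot: [0.003, 0.762, 0.648, -0.0]
contact_force: [-0.3, -1.3, 8.1]
opening: 0.25
```

```bash
python3 -c "
from h import *
q,R=st();print(w2p(q['position']+[0,0,.021]),PR.T@q['contact_force'],q['opening'])
s=cams.read_camera('scene');crop(s,305,100,385,180,8,'c10.png')"
```

```text
[-0.0339 -0.0003  0.1303] [-1.3537  0.0474  8.0522] 0.2495040022696114
```

View pics/c10.png

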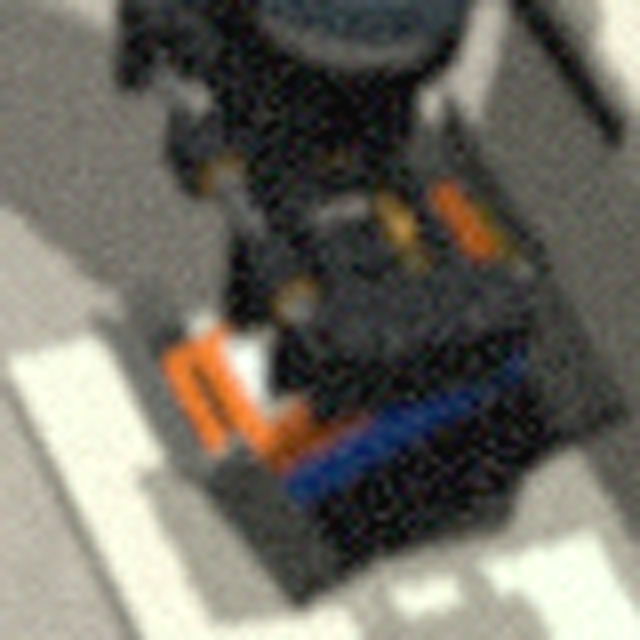

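Emit:
{"method": "servo_tool", "body": {"steps": [{"linear": [0.0015,0.0002,0.0026],"spin": 0},{"linear": [0.003,0.0002,0.0052],"spin": 0},{"linear": [0.0045,0.0002,0.0078],"spin": 0},{"linear": [0.006,0.0002,0.0104],"spin": 0},{"linear": [0.007,0.0002,0.0121],"spin": 0},{"linear": [0.0075,0.0002,0.013],"spin": 0},{"linear": [0.008,0.0002,0.0139],"spin": 0},{"linear": [0.008,0.0002,0.0139],"spin": 0}]}}

```text
time: 38.75
position: [0.5109, 0.1707, 0.0954]
eef_rot: [0.003, 0.762, 0.648, -0.0]
contact_force: [-2.1, -1.1, 6.4]
opening: 0.254
```

```bash
python3 -c "
from h import *
q,R=st();print(w2p(q['position']+[0,0,.021]),PR.T@q['contact_force'],q['opening'])
s=cams.read_camera('scene');crop(s,305,100,385,180,8,'c11.png')"
```

```text
[-0.0258 -0.0004  0.1164] [-1.4112  1.8561  6.3673] 0.2539475069171967
```

View pics/c11.png

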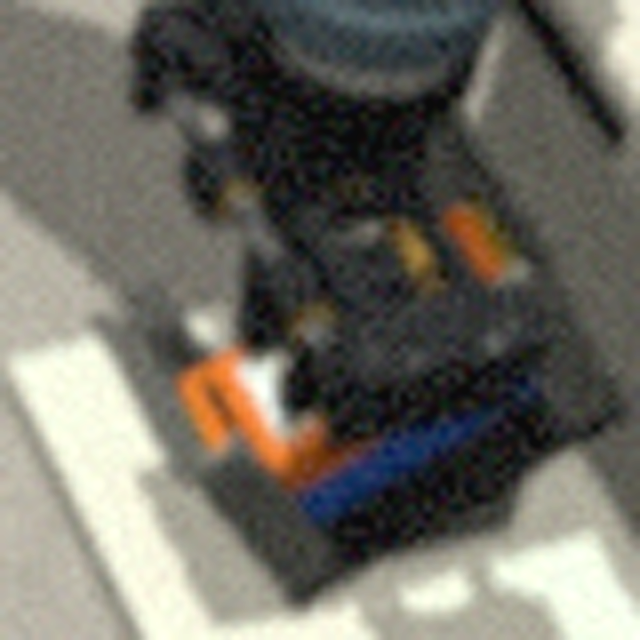

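Emit:
{"method": "servo_tool", "body": {"steps": [{"linear": [0.0003,0.0003,0.0006],"spin": 0},{"linear": [0.0006,0.0003,0.0011],"spin": 0},{"linear": [0.0009,0.0003,0.0016],"spin": 0},{"linear": [0.0012,0.0003,0.0021],"spin": 0},{"linear": [0.0015,0.0003,0.0026],"spin": 0},{"linear": [0.0018,0.0003,0.003],"spin": 0},{"linear": [0.0018,0.0003,0.003],"spin": 0},{"linear": [0.0018,0.0003,0.003],"spin": 0}]}}

```text
time: 39.8
position: [0.5112, 0.1722, 0.0926]
eef_rot: [0.003, 0.762, 0.648, -0.001]
contact_force: [-2.5, -2.4, 4.8]
opening: 0.247
```

```bash
python3 -c "
from h import *
q,R=st();print(w2p(q['position']+[0,0,.021]),PR.T@q['contact_force'],q['opening'])
s=cams.read_camera('scene');crop(s,305,100,385,180,8,'c12.png')"
```

```text
[-0.0243 -0.0005  0.1136] [-2.8117  2.0426  4.7585] 0.247325694802559
```

View pics/c12.png

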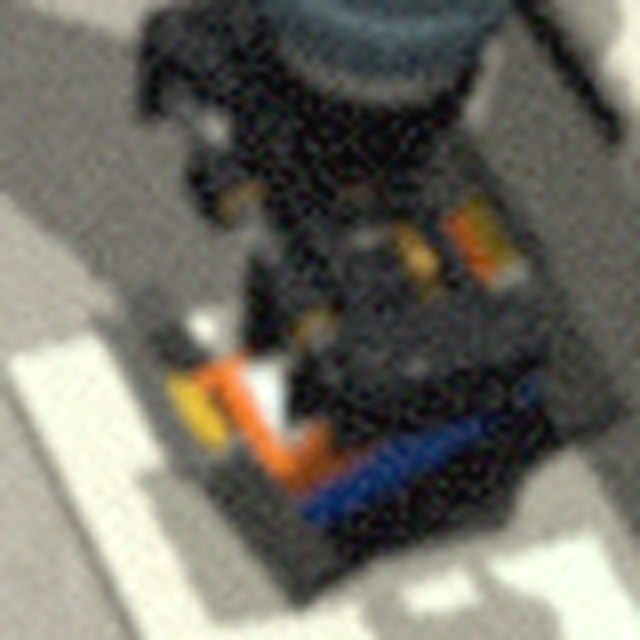

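Emit:
{"method": "servo_tool", "body": {"steps": [{"linear": [0.0003,0,0.0005],"spin": 0},{"linear": [0.0005,0,0.0009],"spin": 0},{"linear": [0.0006,0,0.0011],"spin": 0},{"linear": [0.0006,0,0.0011],"spin": 0},{"linear": [0.0006,0,0.0011],"spin": 0},{"linear": [0.0006,0,0.0011],"spin": 0},{"linear": [0.0006,0,0.0011],"spin": 0},{"linear": [0.0006,0,0.0011],"spin": 0}]}}

```text
time: 40.85
position: [0.5113, 0.1727, 0.0917]
eef_rot: [0.003, 0.762, 0.648, -0.001]
contact_force: [-1.6, -1.6, 5.9]
opening: 0.251
```

```bash
python3 -c "
from h import *
q,R=st();print(w2p(q['position']+[0,0,.021]),PR.T@q['contact_force'],q['opening'])"
```

```text
[-0.0238 -0.0005  0.1127] [-1.8022  1.2856  5.9083] 0.25096064997911255
```

Force still only about 6 N, equal to the spring alone and well short of the stop. Backing off.

Emit:
{"method": "servo_tool", "body": {"steps": [{"linear": [-0.001,0,-0.0017],"spin": 0},{"linear": [-0.003,0,-0.0052],"spin": 0},{"linear": [-0.006,0,-0.0104],"spin": 0},{"linear": [-0.012,0,-0.0208],"spin": 0},{"linear": [-0.022,0,-0.038],"spin": 0},{"linear": [-0.035,0,-0.06],"spin": 0},{"linear": [-0.065,0,-0.085],"spin": 0},{"linear": [-0.105,0,-0.11],"spin": 0}]}}

```text
time: 41.85
position: [0.4941, 0.0691, 0.2042]
eef_rot: [0.004, 0.761, 0.649, -0.0]
contact_force: [0.3, 0.5, -0.7]
opening: 0.251
```

```bash
python3 -c "
from h import *
q,R=st();print(w2p(q['position']+[0,0,.021]),PR.T@q['contact_force'],q['opening'])
s=cams.read_camera('scene');crop(s,305,100,385,180,8,'c13.png')
for y in(-.028,.028):
 for x in(-.06,.06): print(x,y,(proj(s,m2w(x,y,0))-[305,100]+.44)*8)"
```

```text
[-0.1288 -0.      0.2252] [ 0.4979 -0.1841 -0.6627] 0.2509299025244433
-0.06 -0.028 [236.7832 493.1697]
0.06 -0.028 [533.9842 313.7095]
-0.06 0.028 [175.8077 381.979 ]
0.06 0.028 [463.308  204.3256]
```

View pics/c13.png

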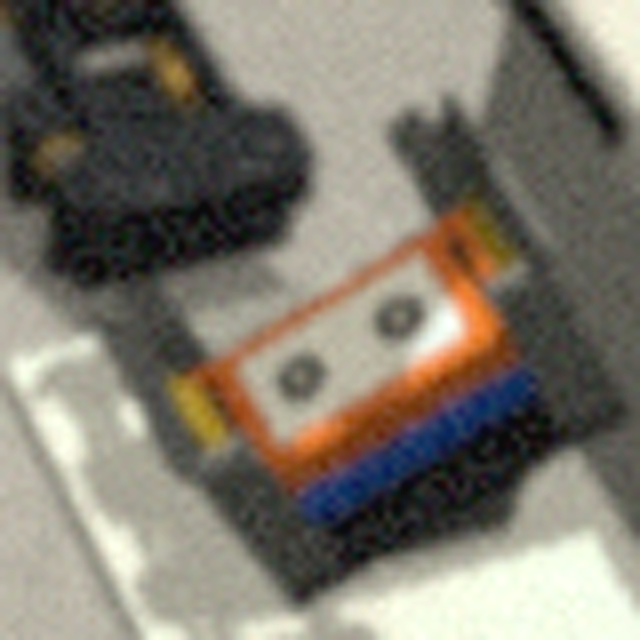

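Emit:
{"method": "servo_tool", "body": {"steps": [{"linear": [0,0,0],"spin": 0},{"linear": [0,0,0],"spin": 0},{"linear": [0,0,0],"spin": 0},{"linear": [0,0,0],"spin": 0},{"linear": [0,0,0],"spin": 0},{"linear": [0,0,0],"spin": 0},{"linear": [0,0,0],"spin": 0},{"linear": [0,0,0],"spin": 0}]}}

```text
time: 42.9
position: [0.495, 0.0627, 0.2066]
eef_rot: [0.006, 0.763, 0.646, -0.001]
contact_force: [0.2, 0.6, -0.1]
opening: 0.25
```

```bash
python3 -c "
from h import *
s=cams.read_camera('scene');cv2.imwrite('pics/end.png',s['img'][:,:,::-1]);crop(s,320,110,380,170,10,'c14.png')"
```

```text
(no output)
```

View pics/end.png

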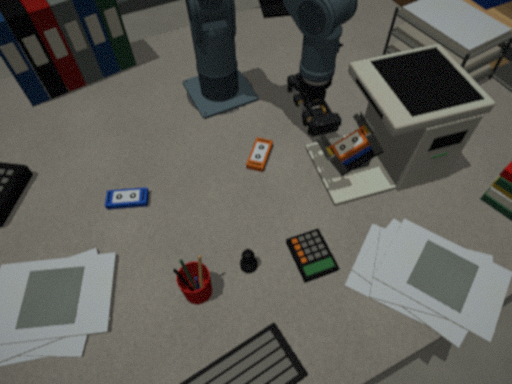

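View pics/c14.png

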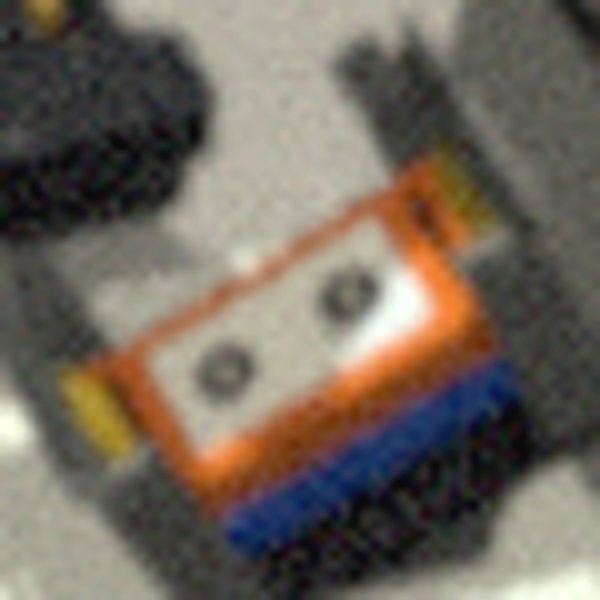

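```bash
python3 -c "
from workcell import job
print(job.sign_off())"
```

```text
the job is handed in; nothing more can be done
None
```

The press is loaded: the blue cassette went in first, then the orange one on top. Both are held under the two yellow catches, and I handed the job in at about 43 s. No verdict was reported.

**What I did:**
- I took the leftmost blue and the rightmost orange cassette, gripping each one off-centre.
- I tilted each to the slope against the magazine's upper lip, lowered it along the axis onto the ramps and let go.
- I then pushed it down with the half-closed fingertips, at readings of about 5–8 N, and backed off.

**Last checks:**
- **Pile:** in the last pictures both catches lie over the orange cassette, with its label up. Its hubs are at the same pixels as the blue one's when that was caught alone, so it sits flat at the same height. The blue cassette is visible directly beneath it.
- **Push force:** about 6 N at the end, near what the spring alone should give, with no rise from the bottom stop.
- **Bystanders:** the calculator, pen cup and stamp sit at their starting pixels.
- **Not measured:** the lift travel was only inferred from the pictures and the force, because the interface gives no reading of it.

**What disagreed:** the reported tool height read about 21 mm too low.
- My first grasp therefore closed above the blue cassette without moving it.
- I found the offset by touching the desk with the fingertips, at about 50 N for a moment, and allowed for it from then on.

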